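Close up two repaired driver modules

ROBOT

A 6-joint arm with a two-finger parallel gripper is mounted at the origin on the work surface. World frame = base frame: x ahead of the robot, y to its left, z up, the work surface at z = 0. Lengths are in mm, angles in rad, forces in N, time in s.
With the tool pointing down it reaches from about 350 to 775 mm from the base axis. Payload 7.3 kg.
Tool frame: the origin (TCP) lies at the very end of the fingers, on their centre line; the grasp point (between the pads) lies 19 mm behind it; z points along the fingers, y is the line along which they close (so a half turn about z gives the same grasp; the last joint's range is limited). The gripper opens to 92 mm and grips with 3 to 60 N. Pads are 19 mm wide; open, the fingers measure 130 mm over their backs; the gripper's body (75 mm by 190 mm) begins 47 mm behind the grasp point.
Start: joints at [1.148, 0.342, 1.524, -0, 1.275, -0.146], TCP at [143.457, 505.043, 193.341] pointing down, gripper open.
Joint ranges: [-2.53, 2.53], [-0.77, 2.02], [0.04, 2.7], [-1, 4.14], [0.28, 2.66], [-3.11, 3.11]. Speed limits (rad/s): [2.57, 2.57, 3.14, 3.14, 3.14, 3.14].

INTERFACE

Orientations are given as a rotation vector (axis times angle).
In Python, from cell import arm, optics gives the robot as it stands. The module is installed in compiled form; this text tells all that it offers.
- The arm moves only by the tool carry_out, never from a script. Its argument "commands" is a list of rows, each an object of numbers: "wx", "wy", "wz": the turn, a rotation vector about the world's x, y, z in degrees; "x", "y", "z": the shift along the world's x, y, z in mm; "grip": the opening, from 0 (shut) to 1 (fully open). A call has 1 to 5 rows; each row shifts and turns the commanded pose from where the row before left it; what a row does not reach is not made up. A row lasts 1/10 s, in which the tool goes at most 50 mm and 8.59 degrees, less where a joint would pass 70% of its speed; a pose out of reach is approached as far as the arm can. A call with a gripper value outside its range is refused whole. The fingers move at their own pace and stop on an object; "force" is the grip in N (left out, the last holds). Time passes only in rows, so rows that do not move let the fingers close. It gives the time, the measured TCP pose, the force, the opening and the grip force at its end, in the units of the state.
- arm.state(): the state, without advancing time (a new reading comes with each control period).
- optics.read_camera(name): name is "scene" or "top" or "wrist"; returns the picture (400x640x3 uint8, red, green, blue); there is no depth.
- optics.camera_params(name): a dict with "vfov" (degrees; the focal length in pixels is half the picture's height over the tangent of half this angle, whatever the lens; pixels are square), "cx", "cy" (the principal point, pixels), "k1" (the pictures are not rectified: a ray, as slopes to the right and down, at radius r is drawn at 1 + k1 r^2 times it, then the intrinsics apply), "rvec" (rotation vector, rad) and "tvec" (3), from world to camera coordinates, as OpenCV has them. Camera axes: x right, y down, z forward; pixel columns grow to the right and rows downward; lengths in mm; the calibration is good to about 2 mm. A picture is of the moment at which its call begins: read the wrist's pose just before it. camera_params takes no time and is no camera call; for the wrist camera it gives the pose at the moment of the call.
- arm.hand_in(): hands the job in; it is judged then, once.
The state is a dict: "t": time; "q": joint angles; "joint_velocities": joint speeds; "joint_torque": joint torques, N m; "position": TCP position; "tool_rot": TCP orientation; "force": force on the tool from outside, world axes, zero at the start; "torque": the same for the moment, N m; "finger_gap": finger opening in mm; "finger_force": force on a finger pad.
Only numpy, scipy, OpenCV 4.12 (cv2) and the standard library are available. Lean on these libraries where they do the work, as an engineer would, in place of code of your own. Each camera call takes 0.05 s, during which the arm holds its last target. There are 200 camera calls.

TASK

Reassemble the two repaired modules, one after the other. First lay the green board flat in the rim of the white base, heatsink up, and then put the yellow hood over it, fully down on the base's flange; when that is done, lay the red board in the black base in the same way and cover it with the grey hood. Set the boards and hoods down gently, never dropping them, and let go of everything.

Things in the scene. Friction and masses are not known exactly. Their poses are not given: they have to be found in the camera images.
- white_base: White module base, fixed to the bench. Flange 124 (x) x 100 (y) x 5 mm; on it a rim 98 x 74 outside, 90 x 66 inside, top 16 mm above the underside. A board drops inside the rim (5 mm spare each side) onto pads 8 mm above the underside; a hood goes outside the rim (4 mm spare each side), resting on the flange. Origin: centre of the underside; x along its long side, z up.
- black_base: Black module base, fixed to the bench. Flange 124 (x) x 100 (y) x 5 mm; on it a rim 98 x 74 outside, 90 x 66 inside, top 16 mm above the underside. A board drops inside the rim (5 mm spare each side) onto pads 8 mm above the underside; a hood goes outside the rim (4 mm spare each side), resting on the flange. Origin: centre of the underside; x along its long side, z up.
- green_board_sink (a point): Green circuit board 80 (x) x 56 (y) x 4 mm, loose, about 0.12 kg, component side up. On its middle a dark finned heatsink, 24 in x, 40 in y, 38 mm high: lift by it, across the 24 mm. Parts beside it stand up to 12 mm above the board. Point: heatsink's centre, 23 mm above the board's underside; x along the board's long side, z up. Fits its base either way round (half turn).
- red_board_sink (a point): Red circuit board 80 (x) x 56 (y) x 4 mm, loose, about 0.12 kg, component side up. On its middle a dark finned heatsink, 24 in x, 40 in y, 38 mm high: lift by it, across the 24 mm. Parts beside it stand up to 12 mm above the board. Point: heatsink's centre, 23 mm above the board's underside; x along the board's long side, z up. Fits its base either way round (half turn).
- yellow_hood_grip (a point): Yellow deep hood, open below, loose, about 0.22 kg: outside 112 (x) x 88 (y) mm, inside 106 x 82 and 54 mm high, walls 3, flat roof 57 mm above its lower edge. Black grip block on the roof's middle, 20 in x, 56 in y, 32 mm high: lift by it, across the 20 mm. Point: block's centre, 73 mm above the hood's lower edge; x along the hood's long side, z up. Fits either way round.
- grey_hood_grip (a point): Grey deep hood, open below, loose, about 0.22 kg: outside 112 (x) x 88 (y) mm, inside 106 x 82 and 54 mm high, walls 3, flat roof 57 mm above its lower edge. Black grip block on the roof's middle, 20 in x, 56 in y, 32 mm high: lift by it, across the 20 mm. Point: block's centre, 73 mm above the hood's lower edge; x along the hood's long side, z up. Fits either way round.
There are look-alikes about, which are no part of the job. Of the things shaped like the part that bears yellow_hood_grip, the yellow one is meant.

How it is judged:
By the outcome, as a careful person would: the job done as asked, in the order asked, and still so for the second after the job is handed in, with the robot touching nothing.
It also fails if it takes over 118 s, if anything falls off the work surface, if the arm or the gripper's body presses on something with over 40 N, if the wrist force passes 120 N, or if a joint passes its speed limit or range.

## Working session

There is one attempt and no reset: what is moved stays moved. The work goes in short steps, Python scripts to look and compute and a tool call to move; the robot and the scene stay as the last step left them, time stands still between calls to the robot, and variables do not carry over. Pictures are saved under pics/ and viewed, at most 14 in all, crops included, and the job is handed in when it is done.

Besides the shell and the picture viewer there is one more tool, called after "Emit:" in YAML: its name, and indented under it one key for each argument. carry_out: Moves the arm, as the interface text tells. Its arguments: {"type":"object","properties":{"commands":{"type":"array","items":{"type":"object","properties":{"wx":{"type":"number"},"wy":{"type":"number"},"wz":{"type":"number"},"x":{"type":"number"},"y":{"type":"number"},"z":{"type":"number"},"grip":{"type":"number"}}}},"force":{"type":"number"}},"required":["commands"]}

```bash
mkdir -p pics; ls
cat > h.py <<'E'
import numpy as np, cv2
from cell import arm, optics
def K(p):
    f=200/np.tan(np.radians(p["vfov"])/2); return f
def ray(p,u,v):
    f=K(p); d=np.array([(u-p["cx"])/f,(v-p["cy"])/f]); s=d.copy()
    for _ in range(20): s=d/(1+p["k1"]*(s@s))
    R=cv2.Rodrigues(np.array(p["rvec"],float))[0]; t=np.array(p["tvec"],float).ravel()
    return -R.T@t, R.T@np.array([s[0],s[1],1])
def onplane(p,u,v,z):
    o,d=ray(p,u,v); return o+d*(z-o[2])/d[2]
def proj(p,X):
    R=cv2.Rodrigues(np.array(p["rvec"],float))[0]; c=R@np.array(X,float)+np.array(p["tvec"],float).ravel()
    s=c[:2]/c[2]; s=s*(1+p["k1"]*(s@s)); return s*K(p)+[p["cx"],p["cy"]]
def save(n,im): cv2.imwrite("pics/"+n,im[:,:,::-1])
E
python3 - <<'E'
from h import *
for n in("top","scene"):
    im=optics.read_camera(n); np.save(n+".npy",im); save(n+"0.png",im); p=optics.camera_params(n); print(p, ray(p,320,200))
print(arm.state())
E
```

```text
pics
{'vfov': 55.33974095073489, 'cx': 315.69749510642737, 'cy': 197.17935426799372, 'k1': 0.020191425116304233, 'rvec': array([ 2.1265975 , -2.11060734,  0.1957663 ]), 'tvec': array([ 200.83881851,  528.09226618, 1155.81507763])} (array([ 298.08049341,  196.45559787, 1235.99327822]), array([ 0.18215309, -0.00440034, -0.98335284]))
{'vfov': 55.63804359229365, 'cx': 324.008566383366, 'cy': 197.92271201212364, 'k1': 0.022669657133556308, 'rvec': array([ 0.89910974,  2.67402771, -0.83778053]), 'tvec': array([ 306.02512591, -316.45271141, 1524.01026302])} (array([ 935.4434506 ,  710.50654418, 1066.08019371]), array([-0.34046705, -0.45476465, -0.82305115]))
{'t': 0.1, 'q': array([ 1.14795730e+00,  3.42637454e-01,  1.52489643e+00, -2.41369158e-05,
        1.27536768e+00, -1.46004773e-01]), 'joint_velocities': array([-0.00025508, -0.00337208, -0.00185246, -0.00075097,  0.00029323,
        0.00040847]), 'joint_torque': array([ 8.45074501e-04, -4.32004845e+01, -2.44696194e+01,  7.18699931e-02,
        5.25336410e-02, -4.35420327e-05]), 'position': array([143.31748219, 504.65823297, 192.73131648]), 'tool_rot': array([-4.33404321e-01, -3.11120440e+00,  1.98337806e-03]), 'force': array([-0.40336275,  0.05992233, -0.12768835]), 'torque': array([-0.02266536,  0.02279171,  0.01177339]), 'finger_force': 0.0, 'finger_gap': 91.65863570374579}
```

View pics/top0.png

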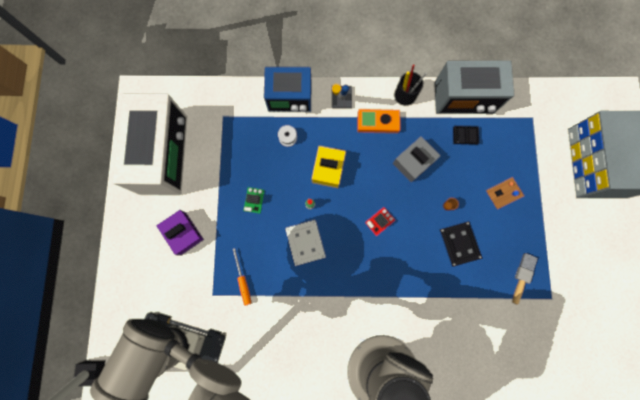

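View pics/scene0.png

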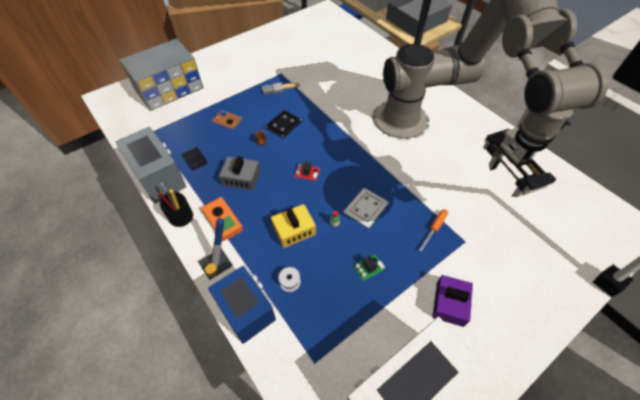

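The top view shows the yellow hood at (328,167), the grey hood at (418,158), the green board at (255,200), the red board at (380,221), the white base at (306,242) and the black base at (461,243). Three things look similar but aren't in the task: the purple hood (180,233), the brown board (505,193), and the orange box (379,121). By colour and shape, the yellow part with a black block at (328,167) is the hood meant. I'll confirm that in a wrist view.

Run:
```python
from h import *
p=optics.camera_params("top")
for n,u,v,z in [("green",255,200,20),("yel",328,167,57),("white",306,242,10),("red",380,221,20),("grey",418,158,57),("black",461,243,10)]:
    print(n,onplane(p,u,v,z).round())
w=optics.camera_params("wrist");s=arm.state()
print(w,ray(w,320,200)); print(s["position"])
im=optics.read_camera("wrist"); save("w0.png",im)
R=cv2.Rodrigues(s["tool_rot"])[0]; print(R.round(3))
o,d=ray(w,320,200); print("cam in tool",R.T@(o-s["position"]),R.T@d)
```

```text
green [522. 402.  20.]
yel [624. 166.  57.]
white [388. 235.  10.]
red [456.  -2.  20.]
grey [ 655. -122.   57.]
black [ 389. -259.   10.]
{'vfov': 61.14826573017651, 'cx': 318.5699286882832, 'cy': 199.55798557975717, 'k1': -0.04819987509147327, 'rvec': array([-2.32856185, -1.76078603, -0.23646229]), 'tvec': array([-524.60078746,  -33.58464055,  389.2782756 ])} (array([ 75.27768062, 523.89975091, 384.36156407]), array([ 0.25618907, -0.06812255, -0.96423339]))
[143.31748219 504.65823297 192.73131648]
[[-0.962  0.273 -0.001]
 [ 0.273  0.962 -0.001]
 [ 0.    -0.001 -1.   ]]
cam in tool [  70.74026901   -0.33546927 -191.61812075] [-0.26521512  0.00574068  0.96418232]
```

Emit:
carry_out:
  commands:
    - {"x": 35, "y": -32, "z": 8}
    - {"x": 35, "y": -32, "z": 8}
    - {"x": 35, "y": -32, "z": 8}
    - {"x": 35, "y": -32, "z": 8}
    - {"x": 35, "y": -32, "z": 8}

```text
schema error: expected keys wx, wy, wz, x, y, z, grip
```

Emit:
carry_out:
  commands:
    - {"x": 35, "y": -32, "z": 8}
    - {"x": 35, "y": -32, "z": 8}
    - {"x": 35, "y": -32, "z": 8}
    - {}
    - {}

```text
schema error: expected keys wx, wy, wz, x, y, z, grip
```

Run:
```python
from h import *
import pickle
w=optics.camera_params("wrist");s=arm.state();im=optics.read_camera("wrist"); save("w1.png",im)
pickle.dump((w,s,im),open("w1.pkl","wb"))
print(s["t"],s["position"],s["tool_rot"],abs(s["joint_velocities"]).max())
```

```text
0.15 [143.30876984 504.74195157 192.82596867] [-4.33327003e-01 -3.11126095e+00  1.65846957e-03] 0.002720392440686367
```

View pics/w1.png

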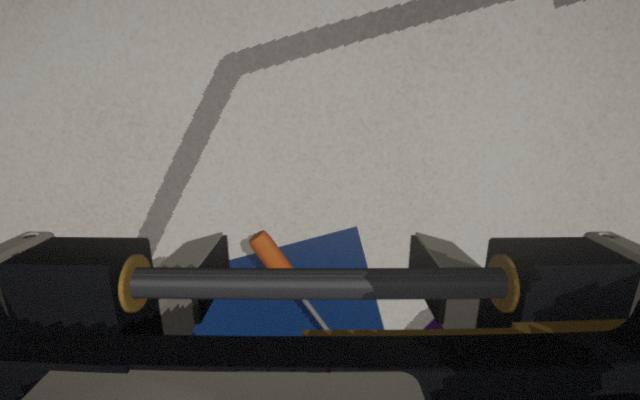

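The upper half of the wrist picture, about rows 0–230, is clear. The gripper blocks everything below that. Every row also has to list all the keys.

Emit:
carry_out:
  commands:
    - {"x": 38, "y": -30, "z": 6, "wx": 0, "wy": 0, "wz": 1.6, "grip": 1}
    - {"x": 38, "y": -30, "z": 6, "wx": 0, "wy": 0, "wz": 1.6, "grip": 1}
    - {"x": 38, "y": -30, "z": 6, "wx": 0, "wy": 0, "wz": 1.6, "grip": 1}
    - {"x": 38, "y": -30, "z": 6, "wx": 0, "wy": 0, "wz": 1.6, "grip": 1}
    - {"x": 38, "y": -30, "z": 6, "wx": 0, "wy": 0, "wz": 1.6, "grip": 1}

```text
t: 0.7
position: [334.6, 353.6, 223.6]
tool_rot: [0.213, 3.134, 0.0]
force: [0.8, 0.9, -0.8]
finger_gap: 91.5
finger_force: 0.0
```

Emit:
carry_out:
  commands:
    - {"x": 38, "y": -30, "z": 6, "wx": 0, "wy": 0, "wz": 1.6, "grip": 1}
    - {"x": 38, "y": -30, "z": 6, "wx": 0, "wy": 0, "wz": 1.6, "grip": 1}
    - {"x": 38, "y": -30, "z": 6, "wx": 0, "wy": 0, "wz": 1.6, "grip": 1}
    - {"x": 38, "y": -30, "z": 6, "wx": 0, "wy": 0, "wz": 1.6, "grip": 1}
    - {"x": 38, "y": -30, "z": 6, "wx": 0, "wy": 0, "wz": 1.6, "grip": 1}

```text
t: 1.2
position: [524.7, 203.5, 253.5]
tool_rot: [0.005, -3.141, -0.0]
force: [-0.9, 1.7, 0.7]
finger_gap: 91.6
finger_force: 0.0
```

Emit:
carry_out:
  commands:
    - {"x": 0, "y": 0, "z": 0, "wx": 0, "wy": 0, "wz": 0, "grip": 1}
    - {"x": 0, "y": 0, "z": 0, "wx": 0, "wy": 0, "wz": 0, "grip": 1}
    - {"x": 0, "y": 0, "z": 0, "wx": 0, "wy": 0, "wz": 0, "grip": 1}

```text
t: 1.5
position: [522.6, 205.6, 253.0]
tool_rot: [0.004, -3.14, -0.0]
force: [0.8, 0.8, -0.1]
finger_gap: 91.9
finger_force: 0.0
```

```bash
cat >> h.py <<'E'
import pickle
def snap(n):
    w=optics.camera_params("wrist");s=arm.state();im=optics.read_camera("wrist"); save(n+".png",im)
    pickle.dump((w,s,im),open(n+".pkl","wb"))
    print(s["t"],s["position"].round(1),s["tool_rot"].round(3),abs(s["joint_velocities"]).max().round(3)); return w,s,im
def load(n): return pickle.load(open(n+".pkl","rb"))
E
python3 -c "
from h import *
snap('w1')"
```

```text
1.5 [522.6 205.6 253. ] [ 0.004 -3.14  -0.   ] 0.018
```

View pics/w1.png

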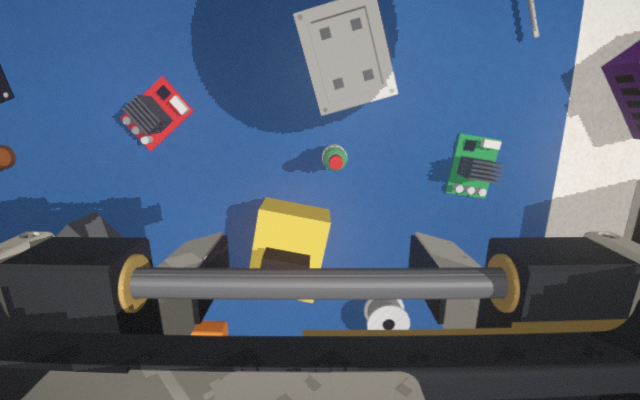

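The wrist view shows the white base (347,58), the red board (153,113), the green board (475,165) and part of the yellow hood (290,240). A small pot stands at (335,158).

```bash
cat >> h.py <<'E'
def mask(im,col):
    h=cv2.cvtColor(im,cv2.COLOR_RGB2HSV).astype(int); H,S,V=h[...,0],h[...,1],h[...,2]
    m={"green":(H>45)&(H<90)&(S>110)&(V>50),"red":((H<8)|(H>172))&(S>130)&(V>90),
       "yellow":(H>20)&(H<35)&(S>130)&(V>80),"white":(S<60)&(V>90),"grey":(S<60)&(V>55),"dark":(V<70)&(S<110)}[col]
    return m.astype(np.uint8)
def rect(p,im,col,z,uv,rad=None,close=0,maxrow=235):
    m=mask(im,col); m[maxrow:]=0
    if rad: k=np.zeros_like(m); cv2.circle(k,(int(uv[0]),int(uv[1])),rad,1,-1); m&=k
    if close: m=cv2.morphologyEx(m,cv2.MORPH_CLOSE,np.ones((close,close),np.uint8))
    n,l,st,_=cv2.connectedComponentsWithStats(m)
    ok=[i for i in range(1,n) if st[i,4]>20]
    i=min(ok,key=lambda i:np.min(np.hypot(*(np.argwhere(l==i)[:,::-1]-uv).T))-0.02*st[i,4])
    c=max(cv2.findContours((l==i).astype(np.uint8),cv2.RETR_EXTERNAL,cv2.CHAIN_APPROX_NONE)[0],key=len)[:,0]
    P=np.array([onplane(p,u,v,z)[:2] for u,v in c],np.float32)
    (x,y),(a,b),t=cv2.minAreaRect(P)
    if a<b: a,b,t=b,a,t+90
    t=(t+90)%180-90
    print(col,"centre",round(x,1),round(y,1),"size",round(a,1),round(b,1),"long axis deg",round(t,1),"px",c.min(0),c.max(0)); return x,y,t
E
python3 - <<'E'
from h import *
p,s,im=load("w1")
rect(p,im,"white",5,(347,58),rad=80)
rect(p,im,"green",4,(470,160),close=25,rad=60)
rect(p,im,"red",4,(153,113),close=25,rad=60)
E
```

```text
white centre 388.6 239.5 size 124.8 100.8 long axis deg 16.1 px [293   0] [397 115]
green centre 525.9 410.2 size 80.1 57.3 long axis deg -8.1 px [445 134] [500 198]
red centre 459.5 -2.3 size 79.7 56.0 long axis deg -50.2 px [128  76] [192 150]
```

Emit:
carry_out:
  commands:
    - {"x": 0, "y": 11, "z": -8, "wx": 0, "wy": 0, "wz": -8.2, "grip": 1}
    - {"x": 0, "y": 11, "z": -8, "wx": 0, "wy": 0, "wz": -8.2, "grip": 1}
    - {"x": 0, "y": 11, "z": -8, "wx": 0, "wy": 0, "wz": -8.2, "grip": 1}
    - {"x": 0, "y": 11, "z": -8, "wx": 0, "wy": 0, "wz": -8.2, "grip": 1}

```text
t: 1.95
position: [522.2, 250.7, 221.3]
tool_rot: [0.889, 3.013, 0.0]
force: [0.3, 0.1, -0.2]
finger_gap: 91.6
finger_force: 0.0
```

Emit:
carry_out:
  commands:
    - {"x": 0, "y": 11, "z": -8, "wx": 0, "wy": 0, "wz": -8.2, "grip": 1}
    - {"x": 0, "y": 11, "z": -8, "wx": 0, "wy": 0, "wz": -8.2, "grip": 1}
    - {"x": 0, "y": 11, "z": -8, "wx": 0, "wy": 0, "wz": -8.2, "grip": 1}
    - {"x": 0, "y": 11, "z": -8, "wx": 0, "wy": 0, "wz": -8.2, "grip": 1}

```text
t: 2.35
position: [522.1, 294.7, 189.3]
tool_rot: [-1.703, -2.64, -0.0]
force: [-1.2, -0.0, -0.5]
finger_gap: 91.9
finger_force: 0.0
```

Emit:
carry_out:
  commands:
    - {"x": 0, "y": 11, "z": -8, "wx": 0, "wy": 0, "wz": -8.2, "grip": 1}
    - {"x": 0, "y": 11, "z": -8, "wx": 0, "wy": 0, "wz": -8.2, "grip": 1}
    - {"x": 0, "y": 11, "z": -8, "wx": 0, "wy": 0, "wz": -8.2, "grip": 1}
    - {"x": -5, "y": 11, "z": -8, "wx": 0, "wy": 0, "wz": -8.2, "grip": 1}

```text
t: 2.75
position: [517.4, 338.6, 157.1]
tool_rot: [2.38, 2.051, 0.0]
force: [0.3, -1.1, -0.2]
finger_gap: 92.0
finger_force: 0.0
```

Emit:
carry_out:
  commands:
    - {"x": 0, "y": 0, "z": 0, "wx": 0, "wy": 0, "wz": 0, "grip": 1}
    - {"x": 0, "y": 0, "z": 0, "wx": 0, "wy": 0, "wz": 0, "grip": 1}
    - {"x": 0, "y": 0, "z": 0, "wx": 0, "wy": 0, "wz": 0, "grip": 1}
    - {"x": 0, "y": 0, "z": 0, "wx": 0, "wy": 0, "wz": 0, "grip": 1}
    - {"x": 0, "y": 0, "z": 0, "wx": 0, "wy": 0, "wz": 0, "grip": 1}

```text
t: 3.25
position: [518.7, 336.7, 157.8]
tool_rot: [2.375, 2.056, 0.001]
force: [-0.2, 0.8, 0.1]
finger_gap: 92.0
finger_force: 0.0
```

```bash
cat >> h.py <<'E'
def theta(s): R=cv2.Rodrigues(np.array(s["tool_rot"]))[0]; return np.degrees(np.arctan2(R[1,1],R[0,1]))
def near(p,im,col,z,guess,**k):
    uv=proj(p,[*guess,z]); print("uv",uv.round()); return rect(p,im,col,z,uv,**k)
E
python3 - <<'E'
from h import *
p,s,im=snap("w2"); print(theta(s),s["q"].round(2))
near(p,im,"green",4,(526,410),close=35,rad=75,maxrow=300)
E
```

```text
3.25 [518.7 336.7 157.8] [2.375e+00 2.056e+00 1.000e-03] 0.007
-8.229733795501506 [ 0.45  0.54  1.3  -0.    1.3   0.6 ]
uv [315. 105.]
green centre 526.1 410.1 size 80.2 55.6 long axis deg -8.2 px [274  75] [356 133]
```

View pics/w2.png

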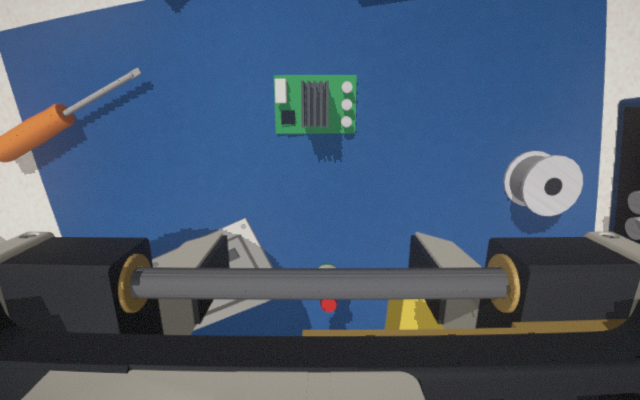

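The crop shows the green board at (315,105), with the fins across its short side and parts at both ends. The board is green with a dark finned heatsink, so it matches.

Emit:
carry_out:
  commands:
    - {"x": 4, "y": 37, "z": 0, "wx": 0, "wy": 0, "wz": 0, "grip": 1}
    - {"x": 3.4, "y": 36.4, "z": 0, "wx": 0, "wy": 0, "wz": 0, "grip": 1}
    - {"x": 0, "y": 0, "z": -40, "wx": 0, "wy": 0, "wz": 0, "grip": 1}
    - {"x": 0, "y": 0, "z": -40, "wx": 0, "wy": 0, "wz": 0, "grip": 1}
    - {"x": 0, "y": 0, "z": -30, "wx": 0, "wy": 0, "wz": 0, "grip": 1}

```text
t: 3.8
position: [524.9, 410.1, 44.8]
tool_rot: [-2.375, -2.057, 0.004]
force: [0.9, 0.2, 0.1]
finger_gap: 92.0
finger_force: 0.0
```

Emit:
carry_out:
  commands:
    - {"x": 0, "y": 0, "z": -15, "wx": 0, "wy": 0, "wz": 0, "grip": 1}
    - {"x": 0, "y": 0, "z": -11, "wx": 0, "wy": 0, "wz": 0, "grip": 1}
    - {"x": 0, "y": 0, "z": 0, "wx": 0, "wy": 0, "wz": 0, "grip": 1}
    - {"x": 0, "y": 0, "z": 0, "wx": 0, "wy": 0, "wz": 0, "grip": 1}
    - {"x": 0, "y": 0, "z": 0, "wx": 0, "wy": 0, "wz": 0, "grip": 1}

```text
t: 4.3
position: [526.9, 411.0, 23.2]
tool_rot: [2.375, 2.055, 0.005]
force: [0.5, -0.6, -0.2]
finger_gap: 91.7
finger_force: 0.0
```

Emit:
carry_out:
  commands:
    - {"x": 0, "y": 0, "z": -2.5, "wx": 0, "wy": 0, "wz": 0, "grip": 0.15}
    - {"x": 0, "y": 0, "z": 0, "wx": 0, "wy": 0, "wz": 0, "grip": 0.15}
    - {"x": 0, "y": 0, "z": 0, "wx": 0, "wy": 0, "wz": 0, "grip": 0.15}
    - {"x": 0, "y": 0, "z": 0, "wx": 0, "wy": 0, "wz": 0, "grip": 0.15}
    - {"x": 0, "y": 0, "z": 0, "wx": 0, "wy": 0, "wz": 0, "grip": 0.15}
  force: 25

```text
t: 4.8
position: [525.9, 410.5, 18.9]
tool_rot: [2.376, 2.056, 0.0]
force: [1.1, 0.2, -0.8]
finger_gap: 56.6
finger_force: 0.0
```

Emit:
carry_out:
  commands:
    - {"x": 0, "y": 0, "z": 0, "wx": 0, "wy": 0, "wz": 0, "grip": 0.15}
    - {"x": 0, "y": 0, "z": 0, "wx": 0, "wy": 0, "wz": 0, "grip": 0.15}
    - {"x": 0, "y": 0, "z": 0, "wx": 0, "wy": 0, "wz": 0, "grip": 0.15}
    - {"x": 0, "y": 0, "z": 0, "wx": 0, "wy": 0, "wz": 0, "grip": 0.15}
    - {"x": 0, "y": 0, "z": 0, "wx": 0, "wy": 0, "wz": 0, "grip": 0.15}

```text
t: 5.3
position: [525.9, 410.4, 18.8]
tool_rot: [2.376, 2.056, 0.0]
force: [0.5, -0.9, -0.3]
finger_gap: 16.7
finger_force: 0.0
```

Run:
```python
from h import *
p,s,im=snap("w3"); print(s["finger_gap"],s["finger_force"],theta(s))
a=optics.read_camera("scene"); t=optics.read_camera("top")
q=optics.camera_params("scene"); u,v=proj(q,[526,410,20]).astype(int)
print(u,v)
c=cv2.resize(a[v-50:v+50,u-50:u+50],(400,400),interpolation=cv2.INTER_CUBIC)
c2=cv2.resize(im[100:400],(400,188)); c3=np.zeros((400,400,3),np.uint8); c3[:188]=c2
save("c3.png",np.hstack([c,c3]))
```

```text
5.3 [525.9 410.4  18.8] [2.376 2.056 0.   ] 0.001
16.6679933024065 0.0 -8.260778436377288
369 264
```

View pics/c3.png

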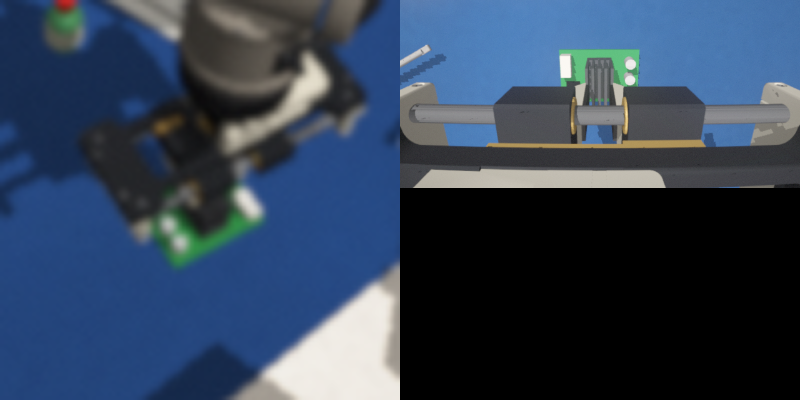

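Run:
```python
from h import *
p,s,im=load("w3")
for z in(4,19,38,42): print(z,proj(p,[525.9,410.4,z]).round())
c=cv2.resize(im[140:330,220:420],(800,760))[:600]; save("c4.png",c)
near(p,im,"green",4,(526,410),close=45,rad=100,maxrow=260)
```

```text
4 [318. 221.]
19 [318. 229.]
38 [318. 241.]
42 [318. 244.]
uv [318. 222.]
green centre 527.4 419.0 size 80.2 39.3 long axis deg -8.2 px [255 178] [382 237]
```

View pics/c4.png

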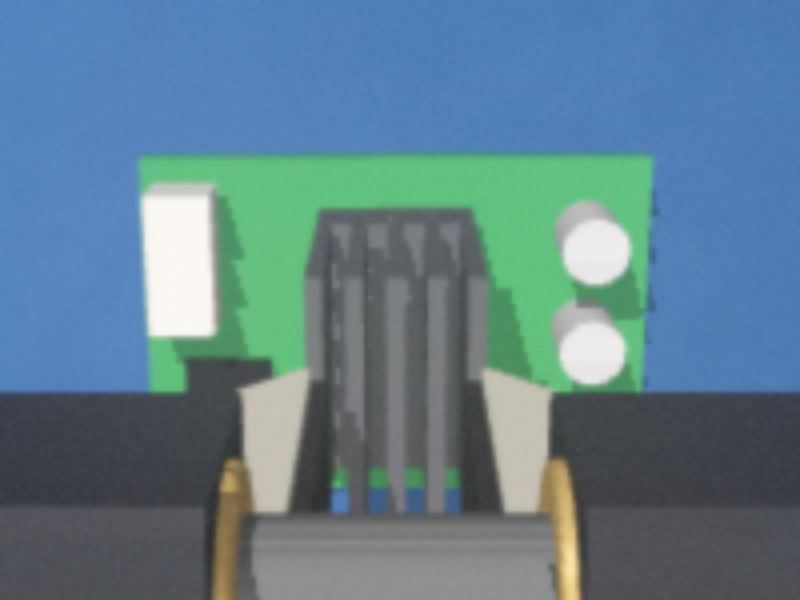

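The fingers sit on both sides of the heatsink (crop rows 370–510), so I'll close further and check the force.

Emit:
carry_out:
  commands:
    - {"x": 0, "y": 0, "z": 0, "wx": 0, "wy": 0, "wz": 0, "grip": 0}
    - {"x": 0, "y": 0, "z": 0, "wx": 0, "wy": 0, "wz": 0, "grip": 0}
    - {"x": 0, "y": 0, "z": 0, "wx": 0, "wy": 0, "wz": 0, "grip": 0}
  force: 25

```text
t: 5.75
position: [525.9, 410.4, 18.8]
tool_rot: [2.376, 2.056, 0.0]
force: [1.4, 0.8, -0.2]
finger_gap: 0.9
finger_force: 0.0
```

Run:
```python
from h import *
p,s,im=snap("w4")
c=cv2.resize(im[100:400,170:470],(600,600)); save("c5.png",c)
```

```text
5.75 [525.9 410.4  18.8] [2.376 2.056 0.   ] 0.002
```

View pics/c5.png

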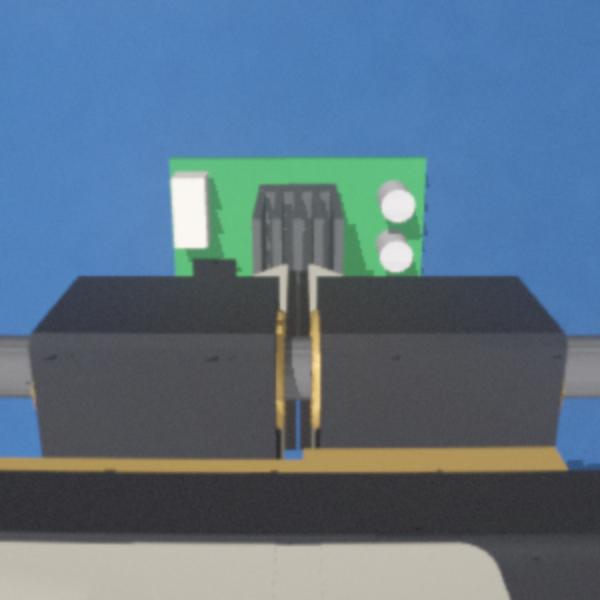

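Run:
```python
from h import *
for n,y in(("w1",46),("w4",5)):
    p,s,im=load(n); R=cv2.Rodrigues(s["tool_rot"])[0]
    for zt in(0,-10,-20,-30,-40): print(n,zt,proj(p,s["position"]+R@[9.5,-y,zt]).round(),proj(p,s["position"]+R@[9.5,y,zt]).round())
t=optics.camera_params("scene"); a=optics.read_camera("scene"); b=optics.read_camera("top");save("s5.png",a)
u,v=proj(t,[526,410,40]).astype(int); c=cv2.resize(a[v-45:v+45,u-60:u+60],(800,600),interpolation=cv2.INTER_CUBIC); save("c6.png",c)
for z in (0,19,42,60): print((proj(t,[525.9,410.4,z])-[u-60,v-45])*6.667)
```

```text
w1 0 [241. 214.] [396. 214.]
w1 -10 [238. 219.] [400. 219.]
w1 -20 [233. 225.] [404. 225.]
w1 -30 [229. 232.] [409. 232.]
w1 -40 [223. 239.] [414. 239.]
w4 0 [310. 214.] [327. 214.]
w4 -10 [309. 219.] [327. 219.]
w4 -20 [309. 225.] [327. 225.]
w4 -30 [308. 232.] [328. 232.]
w4 -40 [308. 239.] [328. 239.]
[392.40426346 343.88225113]
[396.78260464 326.03612364]
[402.24620461 303.77209865]
[406.65259476 285.82072027]
```

View pics/c6.png

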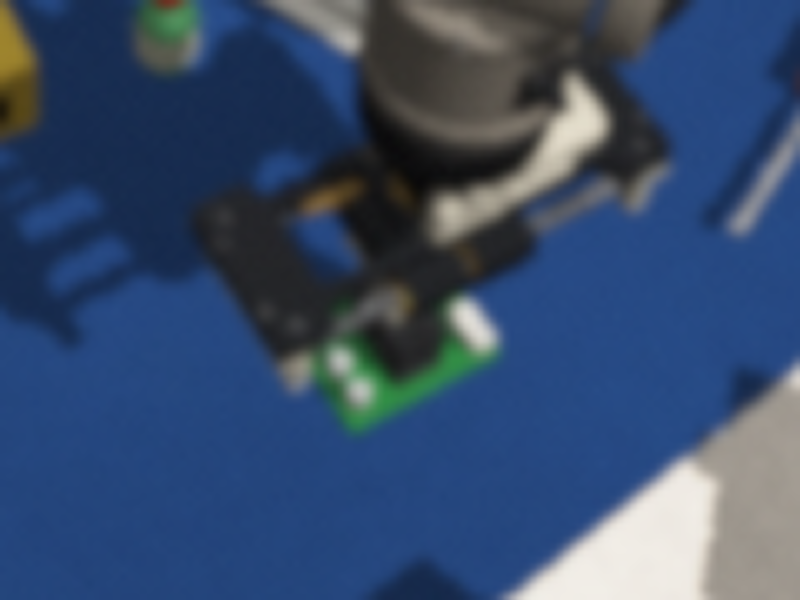

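The fingertips in the images sit about 32 mm above the stated TCP. Two views agree on this: the open tips are at (228,235)/(411,235) and the closed tips at row ~233. The fingers therefore closed above the heatsink and touched nothing. I'll treat the real tip as state z + 32, open, and go down in small steps while watching the force.

Emit:
carry_out:
  commands:
    - {"x": 0, "y": 0, "z": 0, "wx": 0, "wy": 0, "wz": 0, "grip": 0.65}
    - {"x": 0, "y": 0, "z": 0, "wx": 0, "wy": 0, "wz": 0, "grip": 0.65}
    - {"x": 0, "y": 0, "z": 0, "wx": 0, "wy": 0, "wz": 0, "grip": 0.65}
    - {"x": 0, "y": 0, "z": 0, "wx": 0, "wy": 0, "wz": 0, "grip": 0.65}
    - {"x": 0, "y": 0, "z": 0, "wx": 0, "wy": 0, "wz": 0, "grip": 0.65}

```text
t: 6.4
position: [525.9, 410.4, 18.9]
tool_rot: [2.376, 2.056, 0.0]
force: [-0.4, 0.2, -1.4]
finger_gap: 36.3
finger_force: 0.0
```

Emit:
carry_out:
  commands:
    - {"x": 0, "y": 0, "z": 0, "wx": 0, "wy": 0, "wz": 0, "grip": 0.65}
    - {"x": 0, "y": 0, "z": 0, "wx": 0, "wy": 0, "wz": 0, "grip": 0.65}
    - {"x": 0, "y": 0, "z": 0, "wx": 0, "wy": 0, "wz": 0, "grip": 0.65}
    - {"x": 0, "y": 0, "z": -5, "wx": 0, "wy": 0, "wz": 0, "grip": 0.65}
    - {"x": 0, "y": 0, "z": -5, "wx": 0, "wy": 0, "wz": 0, "grip": 0.65}

```text
t: 6.9
position: [525.9, 410.5, 8.5]
tool_rot: [2.376, 2.056, 0.0]
force: [0.0, 0.3, -0.1]
finger_gap: 59.7
finger_force: 0.0
```

Run:
```python
from h import *
p,s,im=snap("w5"); print(s["force"],s["finger_gap"])
c=cv2.resize(im[150:350,190:450],(780,600)); save("c7.png",c)
```

```text
6.9 [525.9 410.5   8.5] [2.376 2.056 0.   ] 0.095
[ 0.00535183  0.3470893  -0.05852785] 59.66096304590851
```

View pics/c7.png

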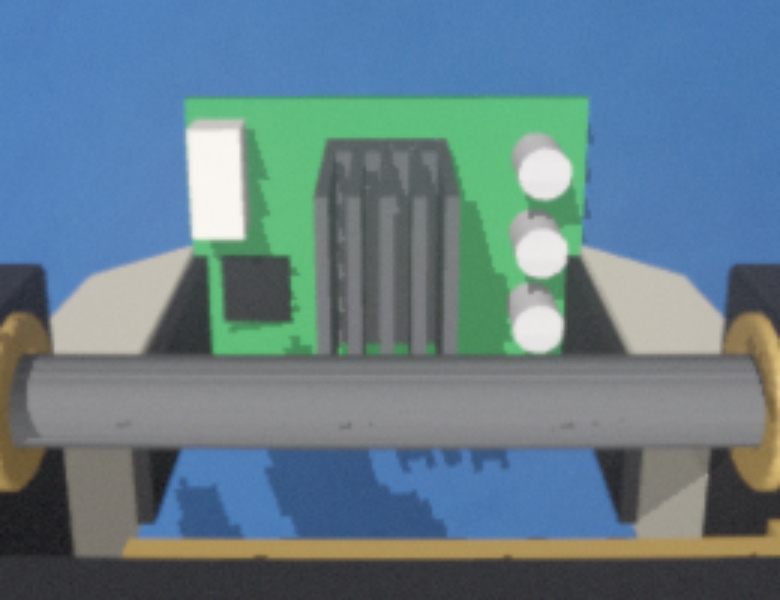

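Emit:
carry_out:
  commands:
    - {"x": 0, "y": 0, "z": -4, "wx": 0, "wy": 0, "wz": 0, "grip": 0.65}
    - {"x": 0, "y": 0, "z": -4, "wx": 0, "wy": 0, "wz": 0, "grip": 0.65}
    - {"x": 0, "y": 0, "z": -4, "wx": 0, "wy": 0, "wz": 0, "grip": 0.65}
    - {"x": 0, "y": 0, "z": -1, "wx": 0, "wy": 0, "wz": 0, "grip": 0.3}
    - {"x": 0, "y": 0, "z": 0, "wx": 0, "wy": 0, "wz": 0, "grip": 0.15}
  force: 20

```text
t: 7.45
position: [525.7, 410.4, -4.5]
tool_rot: [-2.376, -2.056, 0.001]
force: [-0.2, 0.2, 0.0]
finger_gap: 47.9
finger_force: 0.0
```

Emit:
carry_out:
  commands:
    - {"x": 0, "y": 0, "z": 0, "wx": 0, "wy": 0, "wz": 0, "grip": 0.1}
    - {"x": 0, "y": 0, "z": 0, "wx": 0, "wy": 0, "wz": 0, "grip": 0.1}
    - {"x": 0, "y": 0, "z": 0, "wx": 0, "wy": 0, "wz": 0, "grip": 0.1}
    - {"x": 0, "y": 0, "z": 0, "wx": 0, "wy": 0, "wz": 0, "grip": 0.1}
    - {"x": 0, "y": 0, "z": 0, "wx": 0, "wy": 0, "wz": 0, "grip": 0.1}

```text
t: 7.95
position: [526.0, 410.5, -4.0]
tool_rot: [2.376, 2.056, 0.001]
force: [-1.5, -0.2, 0.9]
finger_gap: 24.0
finger_force: 20.0
```

Emit:
carry_out:
  commands:
    - {"x": 0, "y": 0, "z": 10, "wx": 0, "wy": 0, "wz": 0, "grip": 0.1}
    - {"x": 0, "y": 0, "z": 25, "wx": 0, "wy": 0, "wz": 0, "grip": 0.1}
    - {"x": 0, "y": 0, "z": 35, "wx": 0, "wy": 0, "wz": 0, "grip": 0.1}
    - {"x": 0, "y": 0, "z": 30, "wx": 0, "wy": 0, "wz": 0, "grip": 0.1}

```text
t: 8.35
position: [525.9, 410.5, 97.7]
tool_rot: [2.376, 2.056, 0.001]
force: [1.1, -0.1, -1.0]
finger_gap: 23.4
finger_force: 20.0
```

Emit:
carry_out:
  commands:
    - {"x": -14, "y": -28, "z": 5, "wx": 0, "wy": 0, "wz": 3, "grip": 0.1}
    - {"x": -18, "y": -36, "z": 5, "wx": 0, "wy": 0, "wz": 4, "grip": 0.1}
    - {"x": -18, "y": -36, "z": 5, "wx": 0, "wy": 0, "wz": 4, "grip": 0.1}
    - {"x": -18, "y": -36, "z": 5, "wx": 0, "wy": 0, "wz": 4, "grip": 0.1}
    - {"x": -18, "y": -36, "z": 5, "wx": 0, "wy": 0, "wz": 4, "grip": 0.1}

```text
t: 8.85
position: [438.9, 237.1, 121.6]
tool_rot: [2.0, 2.422, 0.001]
force: [0.3, -0.1, -1.3]
finger_gap: 23.8
finger_force: 20.0
```

Emit:
carry_out:
  commands:
    - {"x": -18, "y": -36, "z": 5, "wx": 0, "wy": 0, "wz": 3.4, "grip": 0.1}
    - {"x": -14, "y": -30, "z": 0, "wx": 0, "wy": 0, "wz": 2, "grip": 0.1}
    - {"x": 0, "y": 0, "z": 0, "wx": 0, "wy": 0, "wz": 0, "grip": 0.1}
    - {"x": 0, "y": 0, "z": 0, "wx": 0, "wy": 0, "wz": 0, "grip": 0.1}
    - {"x": 0, "y": 0, "z": 0, "wx": 0, "wy": 0, "wz": 0, "grip": 0.1}

```text
t: 9.35
position: [408.6, 173.0, 126.3]
tool_rot: [1.887, 2.511, 0.002]
force: [-0.4, 0.3, -0.4]
finger_gap: 23.8
finger_force: 20.0
```

Run:
```python
from h import *
p,s,im=snap("w6"); print(theta(s),s["finger_gap"],s["finger_force"])
near(p,im,"white",5,(388.6,239.5),rad=110,maxrow=232)
```

```text
9.35 [408.6 173.  126.3] [1.887e+00 2.511e+00 2.000e-03] 0.012
16.13213146151466 23.815041303836622 19.998314380645752
uv [317. 109.]
white centre 388.6 239.5 size 124.6 99.6 long axis deg 16.2 px [246  50] [389 164]
```

View pics/w6.png

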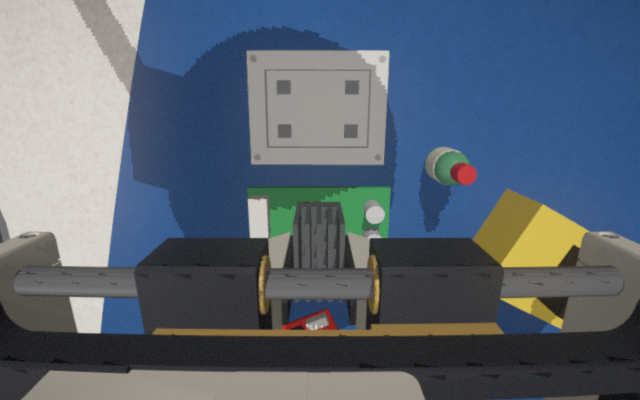

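The board hangs level and centred (columns 248–391, edge at row 187), and the white base re-measures the same at (317,109).

Emit:
carry_out:
  commands:
    - {"x": -10, "y": 33, "z": -10, "wx": 0, "wy": 0, "wz": 0, "grip": 0.1}
    - {"x": -10, "y": 33.5, "z": -20, "wx": 0, "wy": 0, "wz": 0, "grip": 0.1}
    - {"x": 0, "y": 0, "z": -30, "wx": 0, "wy": 0, "wz": 0, "grip": 0.1}
    - {"x": 0, "y": 0, "z": -28, "wx": 0, "wy": 0, "wz": 0, "grip": 0.1}
    - {"x": 0, "y": 0, "z": -16, "wx": 0, "wy": 0, "wz": 0, "grip": 0.1}

```text
t: 9.9
position: [386.8, 239.8, 19.7]
tool_rot: [-1.884, -2.512, 0.003]
force: [-0.2, 0.5, -0.9]
finger_gap: 23.6
finger_force: 20.0
```

Emit:
carry_out:
  commands:
    - {"x": 0, "y": 0, "z": 0, "wx": 0, "wy": 0, "wz": 0, "grip": 0.1}
    - {"x": 0, "y": 0, "z": 0, "wx": 0, "wy": 0, "wz": 0, "grip": 0.1}
    - {"x": 0, "y": 0, "z": 0, "wx": 0, "wy": 0, "wz": 0, "grip": 0.1}
    - {"x": 0, "y": 0, "z": 0, "wx": 0, "wy": 0, "wz": 0, "grip": 0.1}

```text
t: 10.3
position: [388.7, 239.4, 22.8]
tool_rot: [1.887, 2.51, 0.003]
force: [-0.3, 0.1, -1.4]
finger_gap: 23.7
finger_force: 20.0
```

Run:
```python
from h import *
p,s,im=load("w6"); R=cv2.Rodrigues(s["tool_rot"])[0]
z=s["position"][2]
for dz in (4,8): print(proj(p,s["position"]+R@[28,-40,-dz]),proj(p,s["position"]+R@[28,40,-dz]))
s=arm.state(); print(s["position"],theta(s))
```

```text
[247.87938865 184.9701008 ] [388.47631205 185.08010021]
[246.43884218 186.5592929 ] [389.9067681  186.67116766]
[388.65411007 239.35741116  22.81486275] 16.144308071342653
```

Emit:
carry_out:
  commands:
    - {"x": 0, "y": 0, "z": -5, "wx": 0, "wy": 0, "wz": 0, "grip": 0.1}
    - {"x": 0, "y": 0, "z": -5, "wx": 0, "wy": 0, "wz": 0, "grip": 0.1}
    - {"x": 0, "y": 0, "z": -4, "wx": 0, "wy": 0, "wz": 0, "grip": 0.1}
    - {"x": 0, "y": 0, "z": -2, "wx": 0, "wy": 0, "wz": 0, "grip": 0.1}
    - {"x": 0, "y": 0, "z": 0, "wx": 0, "wy": 0, "wz": 0, "grip": 0.1}

```text
t: 10.8
position: [387.6, 238.8, 5.4]
tool_rot: [-1.887, -2.511, 0.001]
force: [-0.5, -0.2, -1.7]
finger_gap: 23.8
finger_force: 20.0
```

Emit:
carry_out:
  commands:
    - {"x": 0, "y": 0, "z": -1, "wx": 0, "wy": 0, "wz": 0, "grip": 0.1}
    - {"x": 0, "y": 0, "z": -1, "wx": 0, "wy": 0, "wz": 0, "grip": 0.1}
    - {"x": 0, "y": 0, "z": 0, "wx": 0, "wy": 0, "wz": 0, "grip": 0.1}
    - {"x": 0, "y": 0, "z": 0, "wx": 0, "wy": 0, "wz": 0, "grip": 0.1}
    - {"x": 0, "y": 0, "z": 0, "wx": 0, "wy": 0, "wz": 0, "grip": 0.1}

```text
t: 11.3
position: [388.0, 239.0, 4.0]
tool_rot: [1.887, 2.511, 0.001]
force: [-0.0, -0.3, 0.8]
finger_gap: 23.8
finger_force: 20.0
```

Emit:
carry_out:
  commands:
    - {"x": 0, "y": 0, "z": -0.7, "wx": 0, "wy": 0, "wz": 0, "grip": 0.1}
    - {"x": 0, "y": 0, "z": 0, "wx": 0, "wy": 0, "wz": 0, "grip": 0.1}
    - {"x": 0, "y": 0, "z": 0, "wx": 0, "wy": 0, "wz": 0, "grip": 0.1}

```text
t: 11.6
position: [388.0, 239.0, 4.0]
tool_rot: [1.887, 2.511, 0.001]
force: [-2.8, -2.0, 9.9]
finger_gap: 23.7
finger_force: 20.0
```

Emit:
carry_out:
  commands:
    - {"x": 0, "y": 0, "z": 0, "wx": 0, "wy": 0, "wz": 0, "grip": 0.6}
    - {"x": 0, "y": 0, "z": 0, "wx": 0, "wy": 0, "wz": 0, "grip": 0.6}
    - {"x": 0, "y": 0, "z": 0, "wx": 0, "wy": 0, "wz": 0, "grip": 0.6}
    - {"x": 0, "y": 0, "z": 0, "wx": 0, "wy": 0, "wz": 0, "grip": 0.6}
    - {"x": 0, "y": 0, "z": 0, "wx": 0, "wy": 0, "wz": 0, "grip": 0.6}

```text
t: 12.1
position: [387.8, 238.9, 3.0]
tool_rot: [-1.888, -2.511, 0.0]
force: [0.2, 0.4, -0.2]
finger_gap: 54.3
finger_force: 0.0
```

Emit:
carry_out:
  commands:
    - {"x": 0, "y": 0, "z": 15, "wx": 0, "wy": 0, "wz": 0, "grip": 0.8}
    - {"x": 0, "y": 0, "z": 35, "wx": 0, "wy": 0, "wz": 0, "grip": 0.8}
    - {"x": 0, "y": 0, "z": 40, "wx": 0, "wy": 0, "wz": 0, "grip": 0.8}
    - {"x": 10, "y": -35, "z": 30, "wx": 0, "wy": 0, "wz": 0, "grip": 0.8}
    - {"x": 10, "y": -35, "z": 0, "wx": 0, "wy": 0, "wz": 0, "grip": 0.8}

```text
t: 12.6
position: [410.5, 169.4, 127.0]
tool_rot: [1.881, 2.51, 0.01]
force: [0.8, -0.6, 0.1]
finger_gap: 73.4
finger_force: 0.0
```

Emit:
carry_out:
  commands:
    - {"x": 0, "y": 0, "z": 0, "wx": 0, "wy": 0, "wz": 0, "grip": 0.8}
    - {"x": 0, "y": 0, "z": 0, "wx": 0, "wy": 0, "wz": 0, "grip": 0.8}
    - {"x": 0, "y": 0, "z": 0, "wx": 0, "wy": 0, "wz": 0, "grip": 0.8}

```text
t: 12.9
position: [407.4, 169.4, 122.8]
tool_rot: [-1.887, -2.511, 0.001]
force: [-0.7, 0.6, 0.7]
finger_gap: 73.5
finger_force: 0.0
```

Run:
```python
from h import *
p,s,im=snap("w7"); print(theta(s),s["finger_gap"],s["finger_force"])
near(p,im,"green",12,(388.6,239.5),rad=70,close=35,maxrow=232)
near(p,im,"yellow",57,(624,166),maxrow=400)
u,v=proj(p,[388.6,239.5,10]).astype(int)
save("c8.png",cv2.resize(im[max(v-75,0):v+75,u-100:u+100],(800,600)))
# yellow colour roof only: bright
a=np.load("top.npy"); q=optics.camera_params("top")
near(q,a,"yellow",57,(624,166),maxrow=400,close=15)
near(q,a,"grey",57,(655,-122),maxrow=400,close=15,rad=25)
```

```text
12.9 [407.4 169.4 122.8] [-1.887e+00 -2.511e+00  1.000e-03] 0.012
16.152664635289213 73.45603410235444 0.0
uv [320. 105.]
green centre 388.2 239.1 size 78.0 53.7 long axis deg 16.2 px [274  73] [365 137]
uv [559. 271.]
yellow centre 590.6 195.8 size 92.6 46.8 long axis deg -4.4 px [479 188] [596 248]
uv [328. 167.]
yellow centre 627.4 165.7 size 122.6 88.6 long axis deg -11.6 px [312 147] [345 186]
uv [418. 158.]
grey centre 653.5 -115.7 size 129.1 88.8 long axis deg -46.8 px [394 137] [439 180]
```

View pics/c8.png

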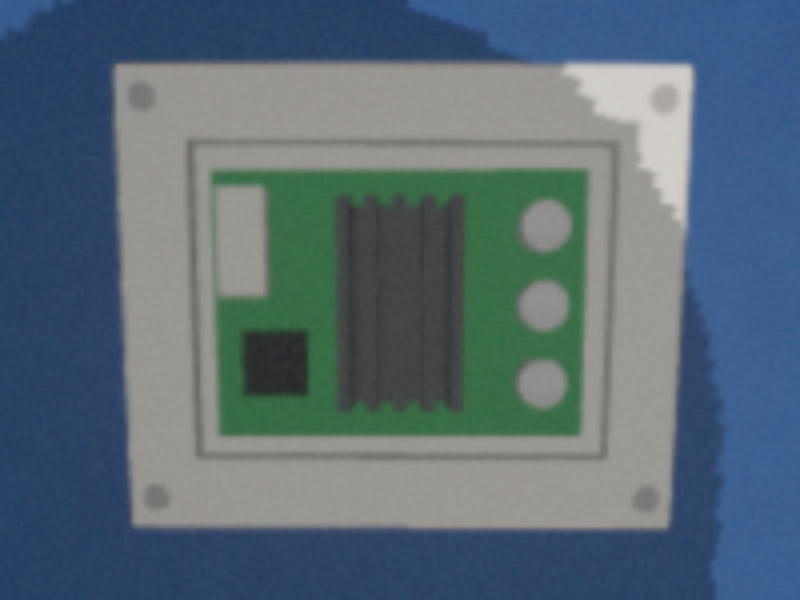

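The green board lies flat inside the white rim, heatsink up, with even gaps all round. Next I'll look at the yellow hood.

Emit:
carry_out:
  commands:
    - {"x": 34, "y": -12, "z": 10, "wx": 0, "wy": 0, "wz": -4.3, "grip": 0.8}
    - {"x": 34, "y": -12, "z": 10, "wx": 0, "wy": 0, "wz": -4.3, "grip": 0.8}
    - {"x": 34, "y": -12, "z": 10, "wx": 0, "wy": 0, "wz": -4.3, "grip": 0.8}
    - {"x": 34, "y": -12, "z": 10, "wx": 0, "wy": 0, "wz": -4.3, "grip": 0.8}
    - {"x": 34, "y": -12, "z": 10, "wx": 0, "wy": 0, "wz": -4.3, "grip": 0.8}

```text
t: 13.45
position: [578.7, 109.7, 172.9]
tool_rot: [-2.324, -2.113, 0.001]
force: [0.4, 0.2, 0.4]
finger_gap: 73.5
finger_force: 0.0
```

Emit:
carry_out:
  commands:
    - {"x": 36, "y": -12, "z": 0, "wx": 0, "wy": 0, "wz": -4.5, "grip": 0.8}
    - {"x": 0, "y": 0, "z": 0, "wx": 0, "wy": 0, "wz": 0, "grip": 0.8}
    - {"x": 0, "y": 0, "z": 0, "wx": 0, "wy": 0, "wz": 0, "grip": 0.8}
    - {"x": 0, "y": 0, "z": 0, "wx": 0, "wy": 0, "wz": 0, "grip": 0.8}

```text
t: 13.85
position: [612.7, 98.0, 172.5]
tool_rot: [-2.401, -2.024, 0.002]
force: [-0.8, 0.5, 0.6]
finger_gap: 73.4
finger_force: 0.0
```

Run:
```python
from h import *
p,s,im=snap("w8"); print(theta(s))
x,y,t=near(p,im,"yellow",57,(626,166),close=21,maxrow=235)
near(p,im,"dark",89,(x,y),rad=45,maxrow=232)
save("w8v.png",im)
```

```text
13.85 [612.7  98.  172.5] [-2.401e+00 -2.024e+00  2.000e-03] 0.016
-9.748924282277253
uv [320. 109.]
yellow centre 632.9 165.8 size 111.1 87.2 long axis deg -11.2 px [265  54] [394 159]
uv [329. 108.]Traceback (most recent call last):
  File "<stdin>", line 4, in <module>
  File "h.py", line 42, in near
    uv=proj(p,[*guess,z]); print("uv",uv.round()); return rect(p,im,col,z,uv,**k)
                                                          ~~~~^^^^^^^^^^^^^^^^^^^
  File "h.py", line 33, in rect
    i=min(ok,key=lambda i:np.min(np.hypot(*(np.argwhere(l==i)[:,::-1]-uv).T))-0.02*st[i,4])
ValueError: min() iterable argument is empty
```

View pics/w8.png

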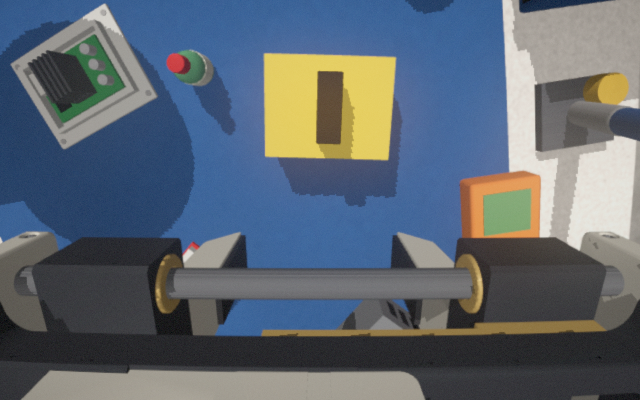

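The hood at (329,107) is yellow with a black grip block on its roof. The purple hood is the decoy, so this is the part to lift.

Emit:
carry_out:
  commands:
    - {"x": 10, "y": 34, "z": 0, "wx": 0, "wy": 0, "wz": -1.5, "grip": 0.8}
    - {"x": 10.2, "y": 33.8, "z": 0, "wx": 0, "wy": 0, "wz": 0, "grip": 0.8}
    - {"x": 0, "y": 0, "z": -30, "wx": 0, "wy": 0, "wz": 0, "grip": 0.8}
    - {"x": 0, "y": 0, "z": -40, "wx": 0, "wy": 0, "wz": 0, "grip": 0.7}
    - {"x": 0, "y": 0, "z": -30, "wx": 0, "wy": 0, "wz": 0, "grip": 0.6}

```text
t: 14.4
position: [632.4, 165.9, 71.6]
tool_rot: [-2.428, -1.993, 0.002]
force: [-0.3, 0.0, -0.4]
finger_gap: 61.5
finger_force: 0.0
```

Emit:
carry_out:
  commands:
    - {"x": 0, "y": 0, "z": -15, "wx": 0, "wy": 0, "wz": 0, "grip": 0.6}
    - {"x": 0, "y": 0, "z": -11, "wx": 0, "wy": 0, "wz": 0, "grip": 0.6}
    - {"x": 0, "y": 0, "z": -5, "wx": 0, "wy": 0, "wz": 0, "grip": 0.6}
    - {"x": 0, "y": 0, "z": 0, "wx": 0, "wy": 0, "wz": 0, "grip": 0.6}
    - {"x": 0, "y": 0, "z": 0, "wx": 0, "wy": 0, "wz": 0, "grip": 0.6}

```text
t: 14.9
position: [634.6, 165.0, 43.4]
tool_rot: [2.429, 1.99, 0.003]
force: [0.8, 0.2, 0.6]
finger_gap: 55.0
finger_force: 0.0
```

Emit:
carry_out:
  commands:
    - {"x": 0, "y": 0, "z": -6, "wx": 0, "wy": 0, "wz": 0, "grip": 0.5}
    - {"x": 0, "y": 0, "z": 0, "wx": 0, "wy": 0, "wz": 0, "grip": 0.3}
    - {"x": 0, "y": 0, "z": 0, "wx": 0, "wy": 0, "wz": 0, "grip": 0.15}
    - {"x": 0, "y": 0, "z": 0, "wx": 0, "wy": 0, "wz": 0, "grip": 0.1}
    - {"x": 0, "y": 0, "z": 0, "wx": 0, "wy": 0, "wz": 0, "grip": 0.1}
  force: 35

```text
t: 15.4
position: [633.9, 164.8, 36.3]
tool_rot: [-2.43, -1.99, 0.0]
force: [0.4, -0.3, 1.4]
finger_gap: 19.9
finger_force: 23.3
```

Emit:
carry_out:
  commands:
    - {"x": 0, "y": 0, "z": 0, "wx": 0, "wy": 0, "wz": 0, "grip": 0.1}
    - {"x": 0, "y": 0, "z": 0, "wx": 0, "wy": 0, "wz": 0, "grip": 0.1}
    - {"x": 0, "y": 0, "z": 0, "wx": 0, "wy": 0, "wz": 0, "grip": 0.1}

```text
t: 15.7
position: [633.9, 164.8, 36.3]
tool_rot: [-2.43, -1.991, 0.0]
force: [-1.3, 0.6, 1.2]
finger_gap: 19.8
finger_force: 35.0
```

Run:
```python
from h import *
p,s,im=snap("w9"); print(theta(s),s["finger_gap"],s["finger_force"],s["force"])
```

```text
15.7 [633.9 164.8  36.3] [-2.43  -1.991  0.   ] 0.002
-11.354838150216347 19.754946502173173 35.000295639038086 [-1.34100935  0.62658407  1.15169736]
```

Emit:
carry_out:
  commands:
    - {"x": 0, "y": 0, "z": 8, "wx": 0, "wy": 0, "wz": 0, "grip": 0.1}
    - {"x": 0, "y": 0, "z": 22, "wx": 0, "wy": 0, "wz": 0, "grip": 0.1}
    - {"x": 0, "y": 0, "z": 30, "wx": 0, "wy": 0, "wz": 0, "grip": 0.1}
    - {"x": 0, "y": 0, "z": 30, "wx": 0, "wy": 0, "wz": 0, "grip": 0.1}
    - {"x": 0, "y": 0, "z": 15, "wx": 0, "wy": 0, "wz": 0, "grip": 0.1}

```text
t: 16.25
position: [635.4, 164.9, 144.5]
tool_rot: [2.428, 1.989, 0.006]
force: [0.8, -0.5, -1.6]
finger_gap: 20.0
finger_force: 35.0
```

Emit:
carry_out:
  commands:
    - {"x": -20, "y": 6, "z": 0, "wx": 0, "wy": 0, "wz": 3, "grip": 0.1}
    - {"x": -35, "y": 10, "z": 0, "wx": 0, "wy": 0, "wz": 4, "grip": 0.1}
    - {"x": -35, "y": 11, "z": 0, "wx": 0, "wy": 0, "wz": 4, "grip": 0.1}
    - {"x": -35, "y": 11, "z": 0, "wx": 0, "wy": 0, "wz": 4, "grip": 0.1}
    - {"x": -35, "y": 10, "z": 0, "wx": 0, "wy": 0, "wz": 4, "grip": 0.1}

```text
t: 16.75
position: [472.7, 213.0, 141.3]
tool_rot: [2.065, 2.367, 0.001]
force: [-0.0, 0.5, -2.6]
finger_gap: 19.4
finger_force: 35.0
```

Emit:
carry_out:
  commands:
    - {"x": -35, "y": 10, "z": 0, "wx": 0, "wy": 0, "wz": 4, "grip": 0.1}
    - {"x": -30, "y": 10, "z": 0, "wx": 0, "wy": 0, "wz": 3, "grip": 0.1}
    - {"x": -20, "y": 6, "z": 0, "wx": 0, "wy": 0, "wz": 1.45, "grip": 0.1}
    - {"x": 0, "y": 0, "z": 0, "wx": 0, "wy": 0, "wz": 0, "grip": 0.1}
    - {"x": 0, "y": 0, "z": 0, "wx": 0, "wy": 0, "wz": 0, "grip": 0.1}

```text
t: 17.25
position: [389.6, 239.0, 141.7]
tool_rot: [1.887, 2.51, 0.002]
force: [1.1, 0.1, -2.0]
finger_gap: 19.8
finger_force: 35.0
```

Emit:
carry_out:
  commands:
    - {"x": 0, "y": 0, "z": 0, "wx": 0, "wy": 0, "wz": 0, "grip": 0.1}
    - {"x": 0, "y": 0, "z": 0, "wx": 0, "wy": 0, "wz": 0, "grip": 0.1}
    - {"x": 0, "y": 0, "z": 0, "wx": 0, "wy": 0, "wz": 0, "grip": 0.1}

```text
t: 17.55
position: [389.7, 238.5, 141.0]
tool_rot: [1.89, 2.51, -0.0]
force: [0.4, -0.0, -2.7]
finger_gap: 19.9
finger_force: 35.0
```

```bash
cat >> h.py <<'E'
def edge(p,s,im,col,zt,lim=250):
    # visible far edge of held roof: line fit in tool frame at plane zt above TCP
    m=mask(im,col); m[lim:]=0
    n,l,st,_=cv2.connectedComponentsWithStats(m); i=1+np.argmax(st[1:,4]); m=l==i
    R=cv2.Rodrigues(s["tool_rot"])[0]; cols=np.where(m.any(0))[0]
    P=np.array([R.T@(onplane(p,u,np.argmax(m[:,u]),s["position"][2]+zt)-s["position"]) for u in cols[8:-8]])
    a=np.polyfit(P[:,1],P[:,0],1); 
    E=[(R.T@(onplane(p,c,np.argmax(m[:,c])+6,s["position"][2]+zt)-s["position"]))[1] for c in (cols[0],cols[-1])]
    print("edge x at y=0",a[1].round(2),"slope deg",np.degrees(np.arctan(a[0])).round(2),"y ends",np.round(E,1))
E
python3 - <<'E'
from h import *
p,s,im=snap("w10"); print(theta(s),s["finger_gap"],s["force"])
edge(p,s,im,"yellow",20.7)
E
```

```text
17.55 [389.7 238.5 141. ] [ 1.89  2.51 -0.  ] 0.005
16.036057688390954 19.93570722394251 [ 0.36190161 -0.01948118 -2.68168465]
edge x at y=0 47.83 slope deg -1.34 y ends [-55.5  55.8]
```

View pics/w10.png

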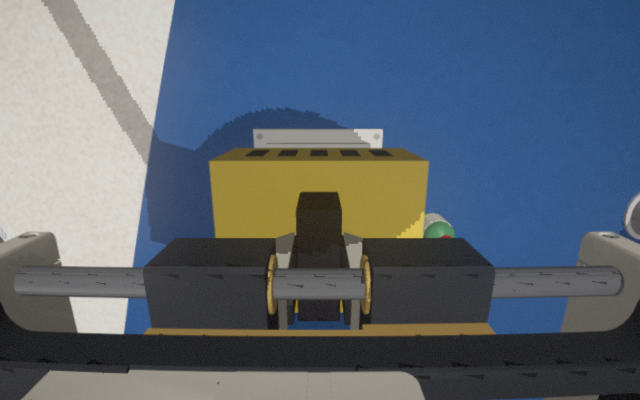

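Run:
```python
from h import *
p,s,im=load("w10"); R=cv2.Rodrigues(s["tool_rot"])[0]
T=lambda u,v,z:(R.T@(onplane(p,u,v,z)-s["position"])).round(1)
zr=s["position"][2]+20.7
print(T(215,160,zr),T(427,160,zr),T(320,160,zr))
print("base corners exp",[proj(p,[388.6+c*np.cos(np.radians(16.15))-50*np.sin(np.radians(16.15)),239.5+c*np.sin(np.radians(16.15))+50*np.cos(np.radians(16.15)),5]).round(1) for c in(-62,62)])
c=im[120:170,200:440]; print([(int(u),int(np.argmax(mask(im,'white')[100:170,u])+100)) for u in (262,320,376)])
g=cv2.cvtColor(im,cv2.COLOR_RGB2HSV)[...,2]; print(g[150:168,240],g[150:168,400])
```

```text
[ 44.8 -52.6 -20.7] [ 44.9  55.5 -20.7] [ 44.8   0.9 -20.7]
base corners exp [array([252.3, 128.7]), array([382.5, 128.5])]
[(262, 129), (320, 129), (376, 129)]
[ 98  95  95  97  94  97 100  97  95  96 115 148 156 157 157 157 157 156] [ 99  99  96 100 100  97  98  95  98 102 115 150 158 161 160 159 160 157]
```

The hood is held level. Its roof edge lies 44.8 mm ahead of the TCP, which is centred as planned, and the base edge is at row 129 where I expected it. Going down.

Emit:
carry_out:
  commands:
    - {"x": -0.9, "y": 0.2, "z": -20, "wx": 0, "wy": 0, "wz": 0.1, "grip": 0.1}
    - {"x": 0, "y": 0, "z": -30, "wx": 0, "wy": 0, "wz": 0, "grip": 0.1}
    - {"x": 0, "y": 0, "z": -20, "wx": 0, "wy": 0, "wz": 0, "grip": 0.1}
    - {"x": 0, "y": 0, "z": -10, "wx": 0, "wy": 0, "wz": 0, "grip": 0.1}
    - {"x": 0, "y": 0, "z": 0, "wx": 0, "wy": 0, "wz": 0, "grip": 0.1}

```text
t: 18.1
position: [387.6, 238.6, 60.1]
tool_rot: [-1.886, -2.511, 0.003]
force: [0.3, -0.9, -1.7]
finger_gap: 19.9
finger_force: 35.0
```

Emit:
carry_out:
  commands:
    - {"x": 0, "y": 0, "z": 0, "wx": 0, "wy": 0, "wz": 0, "grip": 0.1}
    - {"x": 0, "y": 0, "z": 0, "wx": 0, "wy": 0, "wz": 0, "grip": 0.1}
    - {"x": 0, "y": 0, "z": 0, "wx": 0, "wy": 0, "wz": 0, "grip": 0.1}

```text
t: 18.4
position: [388.8, 239.2, 62.0]
tool_rot: [1.886, 2.511, 0.003]
force: [0.1, -0.7, -2.4]
finger_gap: 19.7
finger_force: 35.0
```

Emit:
carry_out:
  commands:
    - {"x": 0, "y": -0.3, "z": -6, "wx": 0, "wy": 0, "wz": 0, "grip": 0.1}
    - {"x": 0, "y": 0, "z": -6, "wx": 0, "wy": 0, "wz": 0, "grip": 0.1}
    - {"x": 0, "y": 0, "z": -4, "wx": 0, "wy": 0, "wz": 0, "grip": 0.1}
    - {"x": 0, "y": 0, "z": -2, "wx": 0, "wy": 0, "wz": 0, "grip": 0.1}
    - {"x": 0, "y": 0, "z": 0, "wx": 0, "wy": 0, "wz": 0, "grip": 0.1}

```text
t: 18.9
position: [387.9, 238.5, 42.7]
tool_rot: [-1.886, -2.512, 0.001]
force: [0.3, 0.4, -1.2]
finger_gap: 19.7
finger_force: 35.0
```

Emit:
carry_out:
  commands:
    - {"x": 0, "y": 0, "z": -1, "wx": 0, "wy": 0, "wz": 0, "grip": 0.1}
    - {"x": 0, "y": 0, "z": -1, "wx": 0, "wy": 0, "wz": 0, "grip": 0.1}
    - {"x": 0, "y": 0, "z": 0, "wx": 0, "wy": 0, "wz": 0, "grip": 0.1}
    - {"x": 0, "y": 0, "z": 0, "wx": 0, "wy": 0, "wz": 0, "grip": 0.1}

```text
t: 19.3
position: [388.3, 238.7, 41.3]
tool_rot: [1.886, 2.512, 0.001]
force: [0.3, 0.8, -1.4]
finger_gap: 20.1
finger_force: 35.0
```

Emit:
carry_out:
  commands:
    - {"x": 0, "y": 0, "z": -0.7, "wx": 0, "wy": 0, "wz": 0, "grip": 0.1}
    - {"x": 0, "y": 0, "z": 0, "wx": 0, "wy": 0, "wz": 0, "grip": 0.1}
    - {"x": 0, "y": 0, "z": 0, "wx": 0, "wy": 0, "wz": 0, "grip": 0.1}

```text
t: 19.6
position: [388.4, 238.7, 41.2]
tool_rot: [1.886, 2.512, 0.001]
force: [-1.6, -1.6, 6.7]
finger_gap: 19.7
finger_force: 35.0
```

Contact came at 41.2, the height expected for full seating. Releasing, then checking.

Emit:
carry_out:
  commands:
    - {"x": 0, "y": 0, "z": 0, "wx": 0, "wy": 0, "wz": 0, "grip": 0.6}
    - {"x": 0, "y": 0, "z": 0, "wx": 0, "wy": 0, "wz": 0, "grip": 0.6}
    - {"x": 0, "y": 0, "z": 0, "wx": 0, "wy": 0, "wz": 0, "grip": 0.6}
    - {"x": 0, "y": 0, "z": 0, "wx": 0, "wy": 0, "wz": 0, "grip": 0.6}
    - {"x": 0, "y": 0, "z": 0, "wx": 0, "wy": 0, "wz": 0, "grip": 0.6}

```text
t: 20.1
position: [388.1, 238.6, 40.4]
tool_rot: [-1.886, -2.512, 0.0]
force: [0.2, -0.1, -0.5]
finger_gap: 53.3
finger_force: 0.0
```

Emit:
carry_out:
  commands:
    - {"x": 0, "y": 0, "z": 15, "wx": 0, "wy": 0, "wz": 0, "grip": 0.6}
    - {"x": 0, "y": 0, "z": 35, "wx": 0, "wy": 0, "wz": 0, "grip": 0.8}
    - {"x": 0, "y": 0, "z": 40, "wx": 0, "wy": 0, "wz": 0, "grip": 0.8}
    - {"x": 10, "y": -35, "z": 30, "wx": 0, "wy": 0, "wz": 0, "grip": 0.8}
    - {"x": 10, "y": -35, "z": 30, "wx": 0, "wy": 0, "wz": 0, "grip": 0.8}

```text
t: 20.6
position: [408.1, 168.4, 191.9]
tool_rot: [1.883, 2.514, 0.001]
force: [1.9, 0.5, -0.4]
finger_gap: 73.1
finger_force: 0.0
```

Emit:
carry_out:
  commands:
    - {"x": 0, "y": 0, "z": 0, "wx": 0, "wy": 0, "wz": 0, "grip": 0.8}
    - {"x": 0, "y": 0, "z": 0, "wx": 0, "wy": 0, "wz": 0, "grip": 0.8}
    - {"x": 0, "y": 0, "z": 0, "wx": 0, "wy": 0, "wz": 0, "grip": 0.8}

```text
t: 20.9
position: [407.3, 169.0, 189.5]
tool_rot: [-1.885, -2.511, 0.002]
force: [-0.3, 0.6, 0.9]
finger_gap: 73.5
finger_force: 0.0
```

Run:
```python
from h import *
p,s,im=snap("w11"); print(theta(s),s["q"].round(2))
near(p,im,"yellow",62,(388.6,239.5),close=21,maxrow=225)
near(p,im,"white",5,(388.6,239.5),rad=100,maxrow=225)
```

```text
20.9 [407.3 169.  189.5] [-1.885e+00 -2.511e+00  2.000e-03] 0.013
16.200673530278294 [ 0.22  0.19  1.74  0.    1.21 -0.06]
uv [321. 105.]
yellow centre 388.2 239.9 size 111.2 86.6 long axis deg 16.3 px [258  54] [382 152]
uv [320. 105.]
white centre 383.4 293.2 size 58.2 0.0 long axis deg 16.3 px [302  53] [358  53]
```

The yellow hood's roof measures 111×87 mm at z = 62, centred on the base, so it's fully down and free. Now the red board.

Emit:
carry_out:
  commands:
    - {"x": 0, "y": -27, "z": 0, "wx": 0, "wy": 0, "wz": -8.3, "grip": 0.8}
    - {"x": 0, "y": -27, "z": 0, "wx": 0, "wy": 0, "wz": -8.3, "grip": 0.8}
    - {"x": 0, "y": -27, "z": 0, "wx": 0, "wy": 0, "wz": -8.3, "grip": 0.8}
    - {"x": 0, "y": -27, "z": 0, "wx": 0, "wy": 0, "wz": -8.3, "grip": 0.8}

```text
t: 21.35
position: [407.4, 60.7, 189.4]
tool_rot: [-2.528, -1.863, 0.003]
force: [0.2, -0.1, 1.6]
finger_gap: 73.5
finger_force: 0.0
```

Emit:
carry_out:
  commands:
    - {"x": 0, "y": -27, "z": -8, "wx": 0, "wy": 0, "wz": -8.3, "grip": 0.8}
    - {"x": 0, "y": -27, "z": -8, "wx": 0, "wy": 0, "wz": -8.3, "grip": 0.8}
    - {"x": 0, "y": -27, "z": -8, "wx": 0, "wy": 0, "wz": -8.3, "grip": 0.8}
    - {"x": 0, "y": -27, "z": -8, "wx": 0, "wy": 0, "wz": -8.3, "grip": 0.8}

```text
t: 21.75
position: [407.6, -47.3, 157.2]
tool_rot: [-2.955, -1.062, 0.003]
force: [0.4, -0.1, 0.3]
finger_gap: 73.6
finger_force: 0.0
```

Emit:
carry_out:
  commands:
    - {"x": 0, "y": 0, "z": 0, "wx": 0, "wy": 0, "wz": 0, "grip": 0.8}
    - {"x": 0, "y": 0, "z": 0, "wx": 0, "wy": 0, "wz": 0, "grip": 0.8}
    - {"x": 0, "y": 0, "z": 0, "wx": 0, "wy": 0, "wz": 0, "grip": 0.8}

```text
t: 22.05
position: [408.1, -46.2, 158.2]
tool_rot: [-2.952, -1.073, 0.001]
force: [1.0, -0.8, 0.9]
finger_gap: 73.8
finger_force: 0.0
```

Run:
```python
from h import *
p,s,im=snap("w12"); print(theta(s),s["q"].round(2))
near(p,im,"red",4,(459.5,-2.3),close=35,rad=75,maxrow=230)
q=optics.camera_params("top"); a=np.load("top.npy"); near(q,a,"dark",5,(389,-259),rad=32,close=5,maxrow=400)
```

```text
22.05 [408.1 -46.2 158.2] [-2.952e+00 -1.073e+00  1.000e-03] 0.006
-50.037129095552785 [-0.3   0.17  1.87  0.    1.11  0.57]
uv [318. 111.]
red centre 459.3 -3.0 size 79.7 54.2 long axis deg -50.0 px [278  83] [359 139]
uv [461. 243.]
dark centre 388.5 -258.5 size 117.8 94.9 long axis deg 16.1 px [441 223] [480 264]
```

View pics/w12.png

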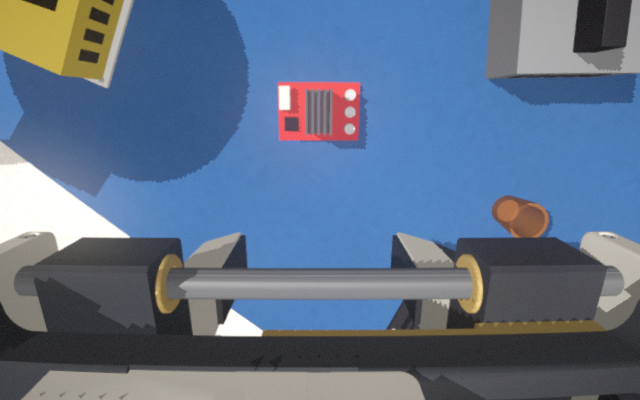

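The red board is at (318,111) with its fins across the short side, as described. That was my 15th picture, one over the 14 allowed, so I won't view any more and will work from numbers only.

Emit:
carry_out:
  commands:
    - {"x": 26, "y": 22, "z": 0, "wx": 0, "wy": 0, "wz": 0, "grip": 0.65}
    - {"x": 25.3, "y": 21.5, "z": 0, "wx": 0, "wy": 0, "wz": 0, "grip": 0.65}
    - {"x": 0, "y": 0, "z": -45, "wx": 0, "wy": 0, "wz": 0, "grip": 0.65}
    - {"x": 0, "y": 0, "z": -45, "wx": 0, "wy": 0, "wz": 0, "grip": 0.65}
    - {"x": 0, "y": 0, "z": -25, "wx": 0, "wy": 0, "wz": 0, "grip": 0.65}

```text
t: 22.6
position: [457.8, -2.2, 40.9]
tool_rot: [-2.951, -1.074, 0.005]
force: [-0.6, -0.5, 0.2]
finger_gap: 59.8
finger_force: 0.0
```

Emit:
carry_out:
  commands:
    - {"x": 0, "y": 0, "z": -15, "wx": 0, "wy": 0, "wz": 0, "grip": 0.65}
    - {"x": 0, "y": 0, "z": -10, "wx": 0, "wy": 0, "wz": 0, "grip": 0.65}
    - {"x": 0, "y": 0, "z": -8, "wx": 0, "wy": 0, "wz": 0, "grip": 0.65}
    - {"x": 0, "y": 0, "z": 0, "wx": 0, "wy": 0, "wz": 0, "grip": 0.65}
    - {"x": 0, "y": 0, "z": 0, "wx": 0, "wy": 0, "wz": 0, "grip": 0.65}

```text
t: 23.1
position: [460.0, -3.8, 11.0]
tool_rot: [2.953, 1.07, 0.002]
force: [0.8, -0.2, 0.3]
finger_gap: 59.6
finger_force: 0.0
```

Emit:
carry_out:
  commands:
    - {"x": 0, "y": 0, "z": 0, "wx": 0, "wy": 0, "wz": 0, "grip": 0.65}
    - {"x": 0, "y": 0, "z": 0, "wx": 0, "wy": 0, "wz": 0, "grip": 0.65}

```text
t: 23.3
position: [460.0, -4.0, 11.1]
tool_rot: [2.953, 1.069, 0.002]
force: [0.6, -0.2, 0.6]
finger_gap: 59.6
finger_force: 0.0
```

Emit:
carry_out:
  commands:
    - {"x": -0.5, "y": 1, "z": -8, "wx": 0, "wy": 0, "wz": 0, "grip": 0.65}
    - {"x": 0, "y": 0, "z": -7.5, "wx": 0, "wy": 0, "wz": 0, "grip": 0.5}
    - {"x": 0, "y": 0, "z": 0, "wx": 0, "wy": 0, "wz": 0, "grip": 0.3}
    - {"x": 0, "y": 0, "z": 0, "wx": 0, "wy": 0, "wz": 0, "grip": 0.1}
    - {"x": 0, "y": 0, "z": 0, "wx": 0, "wy": 0, "wz": 0, "grip": 0.1}
  force: 20

```text
t: 23.8
position: [459.0, -2.9, -5.1]
tool_rot: [2.954, 1.069, -0.0]
force: [0.1, -0.1, 0.2]
finger_gap: 32.3
finger_force: 0.0
```

Emit:
carry_out:
  commands:
    - {"x": 0, "y": 0, "z": 0, "wx": 0, "wy": 0, "wz": 0, "grip": 0.1}
    - {"x": 0, "y": 0, "z": 0, "wx": 0, "wy": 0, "wz": 0, "grip": 0.1}
    - {"x": 0, "y": 0, "z": 0, "wx": 0, "wy": 0, "wz": 0, "grip": 0.1}
    - {"x": 0, "y": 0, "z": 0, "wx": 0, "wy": 0, "wz": 0, "grip": 0.1}

```text
t: 24.2
position: [459.1, -2.9, -4.9]
tool_rot: [2.954, 1.069, 0.001]
force: [0.5, 0.4, 0.4]
finger_gap: 24.1
finger_force: 20.0
```

Run:
```python
from h import *
p,s,im=snap("w13"); print(theta(s),s["finger_gap"],s["finger_force"])
```

```text
24.2 [459.1  -2.9  -4.9] [2.954e+00 1.069e+00 1.000e-03] 0.001
-50.20922452721793 24.073540252780305 19.999797642230988
```

Emit:
carry_out:
  commands:
    - {"x": 0, "y": 0, "z": 10, "wx": 0, "wy": 0, "wz": 0, "grip": 0.1}
    - {"x": 0, "y": 0, "z": 25, "wx": 0, "wy": 0, "wz": 0, "grip": 0.1}
    - {"x": 0, "y": 0, "z": 35, "wx": 0, "wy": 0, "wz": 0, "grip": 0.1}
    - {"x": 0, "y": 0, "z": 35, "wx": 0, "wy": 0, "wz": 0, "grip": 0.1}
    - {"x": 0, "y": -15, "z": 20, "wx": 0, "wy": 0, "wz": 4, "grip": 0.1}

```text
t: 24.75
position: [459.7, -17.1, 123.2]
tool_rot: [2.912, 1.175, 0.005]
force: [0.7, -0.8, -2.6]
finger_gap: 23.6
finger_force: 20.0
```

Emit:
carry_out:
  commands:
    - {"x": -6, "y": -35, "z": 0, "wx": 0, "wy": 0, "wz": 7, "grip": 0.1}
    - {"x": -6, "y": -40, "z": 0, "wx": 0, "wy": 0, "wz": 8, "grip": 0.1}
    - {"x": -6, "y": -40, "z": 0, "wx": 0, "wy": 0, "wz": 8, "grip": 0.1}
    - {"x": -6, "y": -40, "z": 0, "wx": 0, "wy": 0, "wz": 8, "grip": 0.1}
    - {"x": -6, "y": -40, "z": 0, "wx": 0, "wy": 0, "wz": 8, "grip": 0.1}

```text
t: 25.25
position: [429.0, -211.2, 120.7]
tool_rot: [2.361, 2.071, 0.0]
force: [0.3, 0.1, -0.5]
finger_gap: 23.7
finger_force: 20.0
```

Emit:
carry_out:
  commands:
    - {"x": -7, "y": -40, "z": 0, "wx": 0, "wy": 0, "wz": 8, "grip": 0.1}
    - {"x": -7, "y": -40, "z": 0, "wx": 0, "wy": 0, "wz": 8, "grip": 0.1}
    - {"x": -7, "y": -33, "z": 0, "wx": 0, "wy": 0, "wz": 7.3, "grip": 0.1}
    - {"x": 0, "y": 0, "z": 0, "wx": 0, "wy": 0, "wz": 0, "grip": 0.1}
    - {"x": 0, "y": 0, "z": 0, "wx": 0, "wy": 0, "wz": 0, "grip": 0.1}

```text
t: 25.75
position: [408.0, -322.8, 120.1]
tool_rot: [-1.906, -2.497, -0.001]
force: [0.6, -0.1, -1.4]
finger_gap: 23.6
finger_force: 20.0
```

Emit:
carry_out:
  commands:
    - {"x": 0, "y": 0, "z": 0, "wx": 0, "wy": 0, "wz": 0, "grip": 0.1}
    - {"x": 0, "y": 0, "z": 0, "wx": 0, "wy": 0, "wz": 0, "grip": 0.1}
    - {"x": 0, "y": 0, "z": 0, "wx": 0, "wy": 0, "wz": 0, "grip": 0.1}

```text
t: 26.05
position: [408.9, -321.9, 120.1]
tool_rot: [1.901, 2.501, 0.0]
force: [-0.1, -1.3, -1.2]
finger_gap: 23.8
finger_force: 20.0
```

Run:
```python
from h import *
p,s,im=snap("w14"); print(theta(s),s["finger_gap"],s["force"])
uv=proj(p,[388.5,-258.5,5]).astype(int)
h=cv2.cvtColor(im,cv2.COLOR_RGB2HSV); print(uv)
for r in range(max(uv[1]-90,0),230,15): print(r,[tuple(int(a) for a in h[r,c]) for c in range(uv[0]-100,uv[0]+101,25)])
near(p,im,"dark",5,(388.5,-258.5),rad=105,close=7,maxrow=175)
near(p,im,"red",s["position"][2]+8,s["position"][:2],close=5,maxrow=235)
R=cv2.Rodrigues(s["tool_rot"])[0]; print([proj(p,s["position"]+R@[28,y,-9]).round(1) for y in(-40,40)])
```

```text
26.05 [ 408.9 -321.9  120.1] [1.901 2.501 0.   ] 0.005
15.537339323068688 23.84487060658223 [-0.07556727 -1.27064369 -1.24590732]
[315 112]
22 [(108, 168, 94), (106, 161, 136), (108, 153, 140), (107, 159, 141), (107, 160, 142), (107, 157, 140), (108, 159, 138), (107, 162, 140), (107, 164, 134)]
37 [(107, 168, 94), (107, 161, 139), (107, 161, 141), (107, 157, 140), (107, 158, 142), (107, 154, 141), (107, 158, 139), (107, 166, 137), (107, 163, 138)]
52 [(107, 164, 95), (107, 156, 142), (108, 158, 140), (107, 159, 138), (108, 155, 128), (107, 148, 121), (108, 151, 118), (107, 161, 136), (107, 159, 138)]
67 [(108, 154, 98), (108, 158, 144), (120, 40, 51), (120, 38, 47), (110, 61, 50), (109, 57, 49), (116, 43, 48), (107, 159, 138), (108, 160, 140)]
82 [(108, 154, 101), (108, 157, 140), (109, 78, 36), (120, 44, 46), (100, 36, 42), (110, 83, 37), (113, 77, 40), (107, 157, 138), (106, 160, 140)]
97 [(108, 154, 98), (107, 152, 143), (113, 43, 47), (110, 33, 46), (128, 21, 48), (120, 27, 47), (116, 36, 49), (107, 161, 139), (107, 153, 143)]
112 [(109, 158, 100), (108, 155, 122), (125, 83, 37),
[... 686 characters left out ...]
7, 142)]
187 [(109, 149, 99), (110, 134, 99), (179, 178, 159), (179, 174, 163), (179, 177, 161), (0, 179, 161), (177, 182, 151), (165, 116, 128), (108, 148, 141)]
202 [(108, 143, 96), (111, 122, 100), (23, 11, 202), (0, 181, 192), (179, 88, 101), (0, 150, 146), (0, 166, 190), (164, 106, 137), (108, 144, 145)]
217 [(109, 136, 101), (110, 121, 99), (17, 11, 206), (0, 175, 194), (174, 32, 80), (168, 41, 74), (178, 149, 147), (114, 107, 140), (108, 144, 142)]
uv [315. 112.]
dark centre 389.3 -259.0 size 122.8 99.4 long axis deg 16.0 px [244  53] [387 169]
uv [318. 234.]
red centre 405.4 -308.4 size 80.5 28.4 long axis deg 15.1 px [247 186] [390 234]
[array([246.1, 187. ]), array([390.2, 187.1])]
```

Emit:
carry_out:
  commands:
    - {"x": -10, "y": 31, "z": -8, "wx": 0, "wy": 0, "wz": 0.5, "grip": 0.1}
    - {"x": -9.6, "y": 31.9, "z": -20, "wx": 0, "wy": 0, "wz": 0, "grip": 0.1}
    - {"x": 0, "y": 0, "z": -30, "wx": 0, "wy": 0, "wz": 0, "grip": 0.1}
    - {"x": 0, "y": 0, "z": -25, "wx": 0, "wy": 0, "wz": 0, "grip": 0.1}
    - {"x": 0, "y": 0, "z": -14, "wx": 0, "wy": 0, "wz": 0, "grip": 0.1}

```text
t: 26.6
position: [388.5, -258.7, 21.5]
tool_rot: [-1.889, -2.508, -0.0]
force: [0.0, 0.5, -0.8]
finger_gap: 24.1
finger_force: 20.0
```

Emit:
carry_out:
  commands:
    - {"x": 0, "y": 0, "z": 0, "wx": 0, "wy": 0, "wz": 0, "grip": 0.1}
    - {"x": 0, "y": 0, "z": 0, "wx": 0, "wy": 0, "wz": 0, "grip": 0.1}
    - {"x": 0, "y": 0, "z": 0, "wx": 0, "wy": 0, "wz": 0, "grip": 0.1}
    - {"x": 0, "y": 0, "z": 0, "wx": 0, "wy": 0, "wz": 0, "grip": 0.1}

```text
t: 27.0
position: [389.5, -260.4, 23.9]
tool_rot: [1.89, 2.507, -0.0]
force: [0.2, 0.0, -0.8]
finger_gap: 24.0
finger_force: 20.0
```

```bash
python3 -c "
from h import *
s=arm.state(); print(s['position'],theta(s),s['finger_gap'])"
```

```text
[ 389.50887265 -260.36524778   23.86069742] 15.982352047827469 23.986386870144134
```

Now lowering from 23.9 toward about 3.1, with a small y correction.

Emit:
carry_out:
  commands:
    - {"x": 0, "y": 1, "z": -5, "wx": 0, "wy": 0, "wz": 0, "grip": 0.1}
    - {"x": 0, "y": 0, "z": -5, "wx": 0, "wy": 0, "wz": 0, "grip": 0.1}
    - {"x": 0, "y": 0, "z": -5, "wx": 0, "wy": 0, "wz": 0, "grip": 0.1}
    - {"x": 0, "y": 0, "z": -2.5, "wx": 0, "wy": 0, "wz": 0, "grip": 0.1}
    - {"x": 0, "y": 0, "z": 0, "wx": 0, "wy": 0, "wz": 0, "grip": 0.1}

```text
t: 27.5
position: [388.7, -258.6, 4.9]
tool_rot: [-1.89, -2.508, -0.0]
force: [0.4, -0.9, -0.4]
finger_gap: 23.8
finger_force: 20.0
```

Emit:
carry_out:
  commands:
    - {"x": 0, "y": 0, "z": -1, "wx": 0, "wy": 0, "wz": 0, "grip": 0.1}
    - {"x": 0, "y": 0, "z": -1, "wx": 0, "wy": 0, "wz": 0, "grip": 0.1}
    - {"x": 0, "y": 0, "z": 0, "wx": 0, "wy": 0, "wz": 0, "grip": 0.1}
    - {"x": 0, "y": 0, "z": 0, "wx": 0, "wy": 0, "wz": 0, "grip": 0.1}
    - {"x": 0, "y": 0, "z": 0, "wx": 0, "wy": 0, "wz": 0, "grip": 0.1}

```text
t: 28.0
position: [389.0, -259.0, 3.5]
tool_rot: [1.891, 2.508, 0.0]
force: [-0.6, -0.0, -1.6]
finger_gap: 24.1
finger_force: 20.0
```

Emit:
carry_out:
  commands:
    - {"x": 0, "y": 0, "z": -0.6, "wx": 0, "wy": 0, "wz": 0, "grip": 0.1}
    - {"x": 0, "y": 0, "z": -0.4, "wx": 0, "wy": 0, "wz": 0, "grip": 0.1}
    - {"x": 0, "y": 0, "z": 0, "wx": 0, "wy": 0, "wz": 0, "grip": 0.1}
    - {"x": 0, "y": 0, "z": 0, "wx": 0, "wy": 0, "wz": 0, "grip": 0.1}

```text
t: 28.4
position: [389.1, -259.0, 3.0]
tool_rot: [1.891, 2.508, -0.0]
force: [-2.1, 1.1, 5.2]
finger_gap: 23.4
finger_force: 20.0
```

Emit:
carry_out:
  commands:
    - {"x": 0, "y": 0, "z": 0, "wx": 0, "wy": 0, "wz": 0, "grip": 0.6}
    - {"x": 0, "y": 0, "z": 0, "wx": 0, "wy": 0, "wz": 0, "grip": 0.6}
    - {"x": 0, "y": 0, "z": 0, "wx": 0, "wy": 0, "wz": 0, "grip": 0.6}
    - {"x": 0, "y": 0, "z": 0, "wx": 0, "wy": 0, "wz": 0, "grip": 0.6}
    - {"x": 0, "y": 0, "z": 0, "wx": 0, "wy": 0, "wz": 0, "grip": 0.6}

```text
t: 28.9
position: [388.9, -258.9, 2.4]
tool_rot: [-1.891, -2.509, -0.0]
force: [-1.1, 0.5, -0.1]
finger_gap: 54.3
finger_force: 0.0
```

Emit:
carry_out:
  commands:
    - {"x": 0, "y": 0, "z": 15, "wx": 0, "wy": 0, "wz": 0, "grip": 0.6}
    - {"x": 0, "y": 0, "z": 35, "wx": 0, "wy": 0, "wz": 0, "grip": 0.8}
    - {"x": 0, "y": 0, "z": 40, "wx": 0, "wy": 0, "wz": 0, "grip": 0.8}
    - {"x": 10, "y": -35, "z": 30, "wx": 0, "wy": 0, "wz": 0, "grip": 0.8}
    - {"x": 10, "y": -32, "z": 0, "wx": 0, "wy": 0, "wz": 0, "grip": 0.8}

```text
t: 29.4
position: [411.2, -328.5, 127.3]
tool_rot: [1.884, 2.503, -0.002]
force: [0.9, -0.9, 0.2]
finger_gap: 73.1
finger_force: 0.0
```

Emit:
carry_out:
  commands:
    - {"x": 0, "y": 0, "z": 0, "wx": 0, "wy": 0, "wz": 0, "grip": 0.8}
    - {"x": 0, "y": 0, "z": 0, "wx": 0, "wy": 0, "wz": 0, "grip": 0.8}
    - {"x": 0, "y": 0, "z": 0, "wx": 0, "wy": 0, "wz": 0, "grip": 0.8}

```text
t: 29.7
position: [408.2, -324.6, 121.6]
tool_rot: [-1.889, -2.507, -0.001]
force: [0.1, 0.9, -0.7]
finger_gap: 73.3
finger_force: 0.0
```

Run:
```python
from h import *
p,s,im=snap("w15"); print(theta(s))
near(p,im,"red",12,(389.3,-259),rad=75,close=35,maxrow=232)
near(p,im,"dark",5,(389.3,-259),rad=105,close=45,maxrow=200)
im[mask(im,"red")>0]=0
near(p,im,"dark",5,(389.3,-259),rad=105,close=31,maxrow=180)
```

```text
29.7 [ 408.2 -324.6  121.6] [-1.889e+00 -2.507e+00 -1.000e-03] 0.007
15.991800280698213
uv [318. 111.]
red centre 389.2 -258.7 size 81.2 56.4 long axis deg 16.1 px [271  76] [366 143]
uv [318. 111.]
dark centre 389.4 -259.0 size 122.6 99.2 long axis deg 16.1 px [247  51] [390 166]
uv [318. 111.]
dark centre 389.4 -259.0 size 122.6 99.2 long axis deg 16.1 px [247  51] [390 166]
```

The red board is seated at (389.2,−258.7), 16.1°, and the base is at (389.4,−259.0), 16.1°. Next is the grey hood.

Emit:
carry_out:
  commands:
    - {"x": 24, "y": 20, "z": 10, "wx": 0, "wy": 0, "wz": -7.9, "grip": 0.8}
    - {"x": 24, "y": 20, "z": 10, "wx": 0, "wy": 0, "wz": -7.9, "grip": 0.8}
    - {"x": 24, "y": 20, "z": 10, "wx": 0, "wy": 0, "wz": -7.9, "grip": 0.8}
    - {"x": 24, "y": 20, "z": 10, "wx": 0, "wy": 0, "wz": -7.9, "grip": 0.8}

```text
t: 30.15
position: [505.3, -244.1, 162.6]
tool_rot: [-2.507, -1.892, 0.0]
force: [0.1, -0.2, 0.1]
finger_gap: 73.6
finger_force: 0.0
```

Emit:
carry_out:
  commands:
    - {"x": 24, "y": 20, "z": 10, "wx": 0, "wy": 0, "wz": -7.9, "grip": 0.8}
    - {"x": 24, "y": 20, "z": 0, "wx": 0, "wy": 0, "wz": -7.9, "grip": 0.8}
    - {"x": 24, "y": 20, "z": 0, "wx": 0, "wy": 0, "wz": -7.9, "grip": 0.8}
    - {"x": 24, "y": 20, "z": 0, "wx": 0, "wy": 0, "wz": -7.9, "grip": 0.8}

```text
t: 30.55
position: [601.2, -164.0, 172.2]
tool_rot: [-2.927, -1.139, 0.001]
force: [0.3, -0.6, 0.2]
finger_gap: 73.8
finger_force: 0.0
```

Emit:
carry_out:
  commands:
    - {"x": 0, "y": 0, "z": 0, "wx": 0, "wy": 0, "wz": 0, "grip": 0.8}
    - {"x": 0, "y": 0, "z": 0, "wx": 0, "wy": 0, "wz": 0, "grip": 0.8}
    - {"x": 0, "y": 0, "z": 0, "wx": 0, "wy": 0, "wz": 0, "grip": 0.8}

```text
t: 30.85
position: [600.0, -166.1, 172.2]
tool_rot: [-2.924, -1.148, 0.002]
force: [0.4, 0.4, -1.1]
finger_gap: 73.8
finger_force: 0.0
```

Run:
```python
from h import *
p,s,im=snap("w16"); print(theta(s))
uv=proj(p,[653,-118,57]).astype(int); print(uv)
h=cv2.cvtColor(im,cv2.COLOR_RGB2HSV)
for r in range(max(uv[1]-90,0),230,20): print(r,[tuple(int(a) for a in h[r,c]) for c in range(uv[0]-100,uv[0]+101,25)])
x,y,t=near(p,im,"grey",57,(653,-118),rad=105,close=7,maxrow=232)
m=mask(im,"dark"); 
near(p,im,"dark",89,(x,y),rad=50,maxrow=200)
```

```text
30.85 [ 600.  -166.1  172.2] [-2.924e+00 -1.148e+00  2.000e-03] 0.012
-47.13578364525409
[319 106]
16 [(106, 144, 189), (106, 149, 188), (106, 145, 187), (106, 149, 185), (107, 147, 182), (107, 149, 180), (107, 146, 184), (106, 150, 182), (106, 145, 183)]
36 [(107, 146, 187), (106, 150, 189), (107, 144, 188), (107, 139, 185), (106, 143, 186), (107, 143, 184), (106, 144, 182), (106, 148, 181), (107, 148, 183)]
56 [(107, 143, 189), (106, 143, 192), (105, 6, 180), (120, 3, 181), (120, 1, 183), (105, 3, 180), (120, 3, 181), (109, 84, 182), (107, 146, 184)]
76 [(107, 144, 190), (106, 139, 192), (110, 4, 183), (120, 4, 182), (120, 26, 87), (110, 6, 136), (120, 1, 181), (109, 123, 141), (106, 143, 184)]
96 [(106, 143, 192), (106, 142, 191), (113, 6, 181), (100, 4, 183), (116, 23, 88), (110, 6, 138), (120, 5, 151), (108, 136, 137), (108, 141, 139)]
116 [(106, 144, 188), (107, 137, 190), (120, 4, 181), (100, 4, 180), (116, 24, 85), (105, 4, 138), (128, 6, 180), (109, 131, 138), (108, 141, 136)]
136 [(107, 144, 191), (107, 140, 189), (128, 6, 180), (105, 6, 181), (123, 29, 88), (105, 4, 134), 
[... 531 characters left out ...]
7, 144, 191), (106, 142, 190), (107, 142, 192), (106, 143, 189), (106, 142, 190), (106, 141, 190), (106, 144, 191), (106, 139, 192), (107, 142, 190)]
uv [319. 107.]
grey centre 660.4 -120.2 size 112.5 88.4 long axis deg -47.9 px [262  48] [393 153]
uv [328. 101.]Traceback (most recent call last):
  File "<stdin>", line 8, in <module>
  File "h.py", line 42, in near
    uv=proj(p,[*guess,z]); print("uv",uv.round()); return rect(p,im,col,z,uv,**k)
                                                          ~~~~^^^^^^^^^^^^^^^^^^^
  File "h.py", line 33, in rect
    i=min(ok,key=lambda i:np.min(np.hypot(*(np.argwhere(l==i)[:,::-1]-uv).T))-0.02*st[i,4])
ValueError: min() iterable argument is empty
```

The grey hood sits at (319–328,103). Its roof measures 112×88 mm, it's grey, and it has a dark block in the middle, so it's the only match.

Emit:
carry_out:
  commands:
    - {"x": 30, "y": 23, "z": 0, "wx": 0, "wy": 0, "wz": -0.8, "grip": 0.8}
    - {"x": 30.4, "y": 22.9, "z": 0, "wx": 0, "wy": 0, "wz": 0, "grip": 0.8}
    - {"x": 0, "y": 0, "z": -30, "wx": 0, "wy": 0, "wz": 0, "grip": 0.7}
    - {"x": 0, "y": 0, "z": -40, "wx": 0, "wy": 0, "wz": 0, "grip": 0.6}
    - {"x": 0, "y": 0, "z": -30, "wx": 0, "wy": 0, "wz": 0, "grip": 0.6}

```text
t: 31.4
position: [660.1, -120.5, 70.4]
tool_rot: [-2.932, -1.125, 0.002]
force: [-0.1, 0.3, -0.1]
finger_gap: 56.8
finger_force: 0.0
```

Emit:
carry_out:
  commands:
    - {"x": 0, "y": 0, "z": -15, "wx": 0, "wy": 0, "wz": 0, "grip": 0.6}
    - {"x": 0, "y": 0, "z": -11, "wx": 0, "wy": 0, "wz": 0, "grip": 0.6}
    - {"x": 0, "y": 0, "z": -5, "wx": 0, "wy": 0, "wz": 0, "grip": 0.6}
    - {"x": 0, "y": 0, "z": 0, "wx": 0, "wy": 0, "wz": 0, "grip": 0.6}
    - {"x": 0, "y": 0, "z": 0, "wx": 0, "wy": 0, "wz": 0, "grip": 0.6}

```text
t: 31.9
position: [662.0, -120.4, 42.7]
tool_rot: [2.932, 1.125, 0.002]
force: [0.5, 0.3, 0.4]
finger_gap: 55.1
finger_force: 0.0
```

Emit:
carry_out:
  commands:
    - {"x": -0.8, "y": 0, "z": -6, "wx": 0, "wy": 0, "wz": 0, "grip": 0.5}
    - {"x": 0, "y": 0, "z": 0, "wx": 0, "wy": 0, "wz": 0, "grip": 0.3}
    - {"x": 0, "y": 0, "z": 0, "wx": 0, "wy": 0, "wz": 0, "grip": 0.15}
    - {"x": 0, "y": 0, "z": 0, "wx": 0, "wy": 0, "wz": 0, "grip": 0.1}
    - {"x": 0, "y": 0, "z": 0, "wx": 0, "wy": 0, "wz": 0, "grip": 0.1}
  force: 35

```text
t: 32.4
position: [660.7, -120.0, 35.6]
tool_rot: [2.933, 1.125, 0.0]
force: [0.2, -0.4, -0.5]
finger_gap: 20.1
finger_force: 24.0
```

Emit:
carry_out:
  commands:
    - {"x": 0, "y": 0, "z": 0, "wx": 0, "wy": 0, "wz": 0, "grip": 0.1}
    - {"x": 0, "y": 0, "z": 0, "wx": 0, "wy": 0, "wz": 0, "grip": 0.1}
    - {"x": 0, "y": 0, "z": 0, "wx": 0, "wy": 0, "wz": 0, "grip": 0.1}

```text
t: 32.7
position: [660.6, -120.0, 35.6]
tool_rot: [2.933, 1.125, 0.0]
force: [-0.4, -0.3, 0.7]
finger_gap: 19.9
finger_force: 35.0
```

```bash
python3 -c "
from h import *
s=arm.state(); print(s['position'],theta(s),s['finger_gap'],s['finger_force'])"
```

```text
[ 660.64916636 -119.98825766   35.61626964] -48.019370350020246 19.909200238012577 34.9994033575058
```

Emit:
carry_out:
  commands:
    - {"x": 0, "y": 0, "z": 8, "wx": 0, "wy": 0, "wz": 0, "grip": 0.1}
    - {"x": 0, "y": 0, "z": 22, "wx": 0, "wy": 0, "wz": 0, "grip": 0.1}
    - {"x": 0, "y": 0, "z": 30, "wx": 0, "wy": 0, "wz": 0, "grip": 0.1}
    - {"x": 0, "y": 0, "z": 30, "wx": 0, "wy": 0, "wz": 0, "grip": 0.1}
    - {"x": 0, "y": 0, "z": 15, "wx": 0, "wy": 0, "wz": 0, "grip": 0.1}

```text
t: 33.2
position: [661.6, -120.3, 143.8]
tool_rot: [2.931, 1.124, 0.005]
force: [0.4, 0.2, -2.8]
finger_gap: 19.8
finger_force: 35.0
```

Emit:
carry_out:
  commands:
    - {"x": -15, "y": -8, "z": 0, "wx": 0, "wy": 0, "wz": 4, "grip": 0.1}
    - {"x": -30, "y": -15.4, "z": 0, "wx": 0, "wy": 0, "wz": 7, "grip": 0.1}
    - {"x": -30, "y": -15.4, "z": 0, "wx": 0, "wy": 0, "wz": 7, "grip": 0.1}
    - {"x": -30, "y": -15.4, "z": 0, "wx": 0, "wy": 0, "wz": 7, "grip": 0.1}
    - {"x": -30, "y": -15.4, "z": 0, "wx": 0, "wy": 0, "wz": 7, "grip": 0.1}

```text
t: 33.7
position: [524.1, -190.0, 140.6]
tool_rot: [-2.504, -1.897, 0.0]
force: [0.1, -0.6, -2.2]
finger_gap: 19.6
finger_force: 35.0
```

Emit:
carry_out:
  commands:
    - {"x": -30, "y": -15.4, "z": 0, "wx": 0, "wy": 0, "wz": 7, "grip": 0.1}
    - {"x": -30, "y": -15.4, "z": 0, "wx": 0, "wy": 0, "wz": 7, "grip": 0.1}
    - {"x": -30, "y": -15.4, "z": 0, "wx": 0, "wy": 0, "wz": 7, "grip": 0.1}
    - {"x": -30, "y": -15.4, "z": 0, "wx": 0, "wy": 0, "wz": 7, "grip": 0.1}
    - {"x": -16.3, "y": -7.8, "z": 0, "wx": 0, "wy": 0, "wz": 4.1, "grip": 0.1}

```text
t: 34.2
position: [387.1, -259.7, 140.7]
tool_rot: [-1.885, -2.513, 0.001]
force: [1.0, 0.2, -3.9]
finger_gap: 19.8
finger_force: 35.0
```

Emit:
carry_out:
  commands:
    - {"x": 0, "y": 0, "z": 0, "wx": 0, "wy": 0, "wz": 0, "grip": 0.1}
    - {"x": 0, "y": 0, "z": 0, "wx": 0, "wy": 0, "wz": 0, "grip": 0.1}
    - {"x": 0, "y": 0, "z": 0, "wx": 0, "wy": 0, "wz": 0, "grip": 0.1}
    - {"x": 0, "y": 0, "z": 0, "wx": 0, "wy": 0, "wz": 0, "grip": 0.1}

```text
t: 34.6
position: [390.0, -258.6, 140.4]
tool_rot: [1.888, 2.511, 0.0]
force: [0.9, 0.3, -1.8]
finger_gap: 20.2
finger_force: 35.0
```

Run:
```python
from h import *
p,s,im=snap("w17"); print(theta(s),s["finger_gap"],s["force"])
h=cv2.cvtColor(im,cv2.COLOR_RGB2HSV).astype(int)
R=cv2.Rodrigues(s["tool_rot"])[0]; zr=s["position"][2]+21.4
for c in (240,270,380,400): print(c,[(r,int(h[r,c,1]),int(h[r,c,2])) for r in range(140,172,2)])
for r in (175,200): 
    m=np.where(h[r,:,1]<40)[0]; m=m[(m>150)&(m<500)]; print(r,m.min(),m.max(),[(R.T@(onplane(p,u,r,zr)-s["position"]))[:2].round(1) for u in(m.min(),m.max())])
print([proj(p,s["position"]+R@[44,y,-21.4]).round(1) for y in(-56,56)])
```

```text
34.6 [ 390.  -258.6  140.4] [1.888 2.511 0.   ] 0.006
16.10565979361293 20.23212676350062 [ 0.90003508  0.34210018 -1.78023177]
240 [(140, 149, 145), (142, 151, 142), (144, 153, 145), (146, 153, 143), (148, 148, 145), (150, 60, 114), (152, 11, 96), (154, 11, 96), (156, 21, 96), (158, 16, 96), (160, 3, 98), (162, 11, 96), (164, 6, 126), (166, 4, 129), (168, 6, 128), (170, 2, 128)]
270 [(140, 49, 57), (142, 53, 62), (144, 58, 53), (146, 47, 54), (148, 40, 57), (150, 15, 87), (152, 14, 94), (154, 10, 99), (156, 13, 99), (158, 8, 93), (160, 8, 99), (162, 8, 97), (164, 8, 127), (166, 6, 131), (168, 6, 132), (170, 6, 131)]
380 [(140, 56, 59), (142, 60, 60), (144, 50, 61), (146, 45, 62), (148, 56, 64), (150, 14, 91), (152, 31, 65), (154, 55, 51), (156, 52, 44), (158, 25, 61), (160, 10, 101), (162, 5, 98), (164, 6, 127), (166, 4, 133), (168, 4, 130), (170, 4, 131)]
400 [(140, 153, 143), (142, 154, 144), (144, 151, 145), (146, 149, 145), (148, 150, 143), (150, 65, 117), (152, 13, 97), (154, 11, 97), (156, 10, 98), (158, 13, 97), (160, 11, 96), (162, 10, 99), (164, 6, 127), (166, 4, 131), (168, 2, 132), (170, 6, 132)]
175 210 432 [array([ 37.2, -55.6]), array([37.3, 58.5])]
200 212 425 [array([ 23.9, -55.6]), array([24., 56.])]
[array([208.1, 161.9]), array([428.3, 162.1])]
```

The hood is level and centred, with its roof edge at row 163 against 162 expected. Going down.

Emit:
carry_out:
  commands:
    - {"x": -0.8, "y": 0, "z": -20, "wx": 0, "wy": 0, "wz": 0, "grip": 0.1}
    - {"x": 0, "y": 0, "z": -30, "wx": 0, "wy": 0, "wz": 0, "grip": 0.1}
    - {"x": 0, "y": 0, "z": -20, "wx": 0, "wy": 0, "wz": 0, "grip": 0.1}
    - {"x": 0, "y": 0, "z": -10, "wx": 0, "wy": 0, "wz": 0, "grip": 0.1}
    - {"x": 0, "y": 0, "z": 0, "wx": 0, "wy": 0, "wz": 0, "grip": 0.1}

```text
t: 35.15
position: [388.2, -258.3, 59.4]
tool_rot: [-1.887, -2.509, -0.001]
force: [-0.6, 0.8, -1.8]
finger_gap: 19.8
finger_force: 35.0
```

Emit:
carry_out:
  commands:
    - {"x": 0, "y": 0, "z": 0, "wx": 0, "wy": 0, "wz": 0, "grip": 0.1}
    - {"x": 0, "y": 0, "z": 0, "wx": 0, "wy": 0, "wz": 0, "grip": 0.1}
    - {"x": 0, "y": 0, "z": 0, "wx": 0, "wy": 0, "wz": 0, "grip": 0.1}

```text
t: 35.45
position: [389.0, -259.5, 61.4]
tool_rot: [1.888, 2.509, -0.0]
force: [-0.6, 0.3, -2.7]
finger_gap: 19.8
finger_force: 35.0
```

Emit:
carry_out:
  commands:
    - {"x": 0, "y": 0.5, "z": -6, "wx": 0, "wy": 0, "wz": 0, "grip": 0.1}
    - {"x": 0, "y": 0, "z": -6, "wx": 0, "wy": 0, "wz": 0, "grip": 0.1}
    - {"x": 0, "y": 0, "z": -4, "wx": 0, "wy": 0, "wz": 0, "grip": 0.1}
    - {"x": 0, "y": 0, "z": -2, "wx": 0, "wy": 0, "wz": 0, "grip": 0.1}
    - {"x": 0, "y": 0, "z": 0, "wx": 0, "wy": 0, "wz": 0, "grip": 0.1}

```text
t: 35.95
position: [388.2, -258.3, 42.0]
tool_rot: [-1.888, -2.51, -0.0]
force: [-0.2, -0.8, -2.7]
finger_gap: 19.6
finger_force: 35.0
```

Emit:
carry_out:
  commands:
    - {"x": 0, "y": 0, "z": -1, "wx": 0, "wy": 0, "wz": 0, "grip": 0.1}
    - {"x": 0, "y": 0, "z": -1, "wx": 0, "wy": 0, "wz": 0, "grip": 0.1}
    - {"x": 0, "y": 0, "z": 0, "wx": 0, "wy": 0, "wz": 0, "grip": 0.1}
    - {"x": 0, "y": 0, "z": 0, "wx": 0, "wy": 0, "wz": 0, "grip": 0.1}

```text
t: 36.35
position: [388.6, -258.6, 40.6]
tool_rot: [1.889, 2.51, -0.0]
force: [0.7, -0.7, -2.2]
finger_gap: 20.2
finger_force: 35.0
```

Emit:
carry_out:
  commands:
    - {"x": 0, "y": 0, "z": -0.7, "wx": 0, "wy": 0, "wz": 0, "grip": 0.1}
    - {"x": 0, "y": 0, "z": 0, "wx": 0, "wy": 0, "wz": 0, "grip": 0.1}
    - {"x": 0, "y": 0, "z": 0, "wx": 0, "wy": 0, "wz": 0, "grip": 0.1}

```text
t: 36.65
position: [388.6, -258.7, 40.5]
tool_rot: [1.888, 2.51, -0.0]
force: [-1.6, 1.3, 6.3]
finger_gap: 19.8
finger_force: 35.0
```

Contact came at 40.5, against 40.6 expected. Releasing and checking both modules by measurement.

Emit:
carry_out:
  commands:
    - {"x": 0, "y": 0, "z": 0, "wx": 0, "wy": 0, "wz": 0, "grip": 0.6}
    - {"x": 0, "y": 0, "z": 0, "wx": 0, "wy": 0, "wz": 0, "grip": 0.6}
    - {"x": 0, "y": 0, "z": 0, "wx": 0, "wy": 0, "wz": 0, "grip": 0.6}
    - {"x": 0, "y": 0, "z": 0, "wx": 0, "wy": 0, "wz": 0, "grip": 0.6}
    - {"x": 0, "y": 0, "z": 0, "wx": 0, "wy": 0, "wz": 0, "grip": 0.6}

```text
t: 37.15
position: [388.5, -258.5, 39.7]
tool_rot: [1.889, 2.51, 0.0]
force: [-0.4, -0.2, 0.5]
finger_gap: 53.2
finger_force: 0.0
```

Emit:
carry_out:
  commands:
    - {"x": 0, "y": 0, "z": 15, "wx": 0, "wy": 0, "wz": 0, "grip": 0.6}
    - {"x": 0, "y": 0, "z": 35, "wx": 0, "wy": 0, "wz": 0, "grip": 0.8}
    - {"x": 0, "y": 0, "z": 40, "wx": 0, "wy": 0, "wz": 0, "grip": 0.8}
    - {"x": 10, "y": -35, "z": 30, "wx": 0, "wy": 0, "wz": 0, "grip": 0.8}
    - {"x": 10, "y": -33, "z": 30, "wx": 0, "wy": 0, "wz": 0, "grip": 0.8}

```text
t: 37.65
position: [408.8, -326.9, 191.7]
tool_rot: [1.887, 2.51, -0.0]
force: [0.9, -0.8, -0.1]
finger_gap: 73.2
finger_force: 0.0
```

Emit:
carry_out:
  commands:
    - {"x": 0, "y": 0, "z": 0, "wx": 0, "wy": 0, "wz": 0, "grip": 0.8}
    - {"x": 0, "y": 0, "z": 0, "wx": 0, "wy": 0, "wz": 0, "grip": 0.8}
    - {"x": 0, "y": 0, "z": 0, "wx": 0, "wy": 0, "wz": 0, "grip": 0.8}
    - {"x": 0, "y": 0, "z": 0, "wx": 0, "wy": 0, "wz": 0, "grip": 0.8}

```text
t: 38.05
position: [407.8, -325.1, 188.5]
tool_rot: [-1.886, -2.509, -0.001]
force: [-1.4, 0.2, 0.3]
finger_gap: 73.4
finger_force: 0.0
```

Run:
```python
from h import *
p,s,im=snap("w18"); print(theta(s),s["finger_gap"])
near(p,im,"grey",62,(389.3,-259),rad=100,close=7,maxrow=225)
q=optics.camera_params("top"); a=optics.read_camera("top"); near(q,a,"yellow",62,(388,240),maxrow=400,close=9)
```

```text
38.05 [ 407.8 -325.1  188.5] [-1.886e+00 -2.509e+00 -1.000e-03] 0.01
16.11586859236784 73.37663006161321
uv [319. 110.]
grey centre 388.9 -259.3 size 112.1 87.2 long axis deg 16.2 px [256  60] [381 158]
uv [304. 241.]
yellow centre 387.5 238.9 size 111.4 85.6 long axis deg 16.2 px [287 221] [322 262]
```

Both hoods measure as seated and aligned.

```bash
python3 -c "
from cell import arm
print(arm.hand_in())"
```

```text
the job is handed in; nothing more can be done
None
```

Both modules are reassembled in the order asked, with boards and hoods measured seated on their bases and everything released; I handed in at about 38 s, but I viewed 15 pictures, one over the 14 allowed.

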